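# Brush out the beakers, pack them and stack the trays

## Task

Brush out every beaker in the white cradle with the long brush, in the order green band, yellow band, red band so that the strongest residue comes last (only two of them may be there): in each go right down to the floor, up to just below the rim and right down again at least twice before moving on. Hang the brush back in the fork of its steel hanger, stand the beakers upright on the floor of the blue tray (lift the grey tray out of it and set it aside on the bench first), then turn the grey tray half round so that its orange end lies opposite to the blue tray's orange end and set it on top, squarely inside the collar and resting level on the lugs above the beakers, not nested. Do not tip a beaker over, do not let the brush fall, and leave the notebook, petri dish and marker alone.

Things in the scene. Friction and masses are not known exactly. Their poses are not given: they have to be found in the camera images.
- brush: long beaker brush, 195 mm, 80 g; origin at its lower end, z up the brush to the handle. Bristle head 34 mm across from 0 to 53 mm (its rigid core 30 mm), wire stem 5 mm thick, collar 28 mm across at 105 to 110 mm, round blue handle 22 mm across from 110 to 193 mm. Starts hanging upright, bristles down, collar on the hanger's fork
- brush_tip (a point): on the brush's axis, 1 mm above its lower end
- brush_collar (a point): centre of the underside of the brush's collar, 105 mm above its lower end: this face rests on the fork
- brush_grip (a point): on the axis of the brush's handle, 152 mm above its lower end: a good place to grip
- hanger: steel brush hanger fixed to the bench: round foot 92 mm across, 11 mm high; 10 mm post 48 mm behind the hanging place (its own +x side); flat two-tined fork on top, open to its own -x. Origin on the bench under the hanging place, z up. The bristle head does not fit through the fork: lift the brush about 1 cm and draw it out level to the hanger's -x; hang it back by the reverse way
- hanger_seat (a point): the hanging place: mid-slot, level with the fork's upper face (128 mm above the bench); axes as the hanger's. The slot is 12 mm wide and runs from 23 mm in front of this point (its -x side) to 19 mm behind it; the tine ends, 19.5 to 23.5 mm in front, stand up 5 mm to keep the collar in
- cradle: white plastic block 72 x 202 x 20 mm fixed to the bench, with three square wells in a row along its y at -65, 0 and 65 mm, each 48 mm wide and 12 mm deep, that keep the beakers from sliding; origin at the centre of its underside
- beaker_green: clear beaker with a green band round its upper half (mildest residue); absent in some runs. 66 mm tall, 44 mm outside (47 mm at the rim), 39 mm inside, wall 2.5 mm, floor 3 mm thick, 70 g; origin at the centre of its underside, z towards its mouth. Starts upright in any one of the cradle's wells
- beaker_yellow: clear beaker with a yellow band round its upper half (stronger residue); absent in some runs. 66 mm tall, 44 mm outside (47 mm at the rim), 39 mm inside, wall 2.5 mm, floor 3 mm thick, 70 g; origin at the centre of its underside, z towards its mouth. Starts upright in any one of the cradle's wells
- beaker_red: clear beaker with a red band round its upper half (strongest residue); absent in some runs. 66 mm tall, 44 mm outside (47 mm at the rim), 39 mm inside, wall 2.5 mm, floor 3 mm thick, 70 g; origin at the centre of its underside, z towards its mouth. Starts upright in any one of the cradle's wells
- tray_low: blue stack-nest tray, loose on the bench, 450 g, 91 mm high. Origin at the centre of its underside, z up, y along its length. Walls 2.5 mm thick lean out from 129 x 195 mm (x by y, outside) at the base to 145 x 210 mm at an upright collar (inside 139 x 205 mm), the top 14 mm. The collar of its +y end is orange
- tray_low_in (a point): centre of the blue tray's inner floor (124 x 190 mm, 3 mm above its underside). Each long wall has two inward-moulded channels, 26 mm wide and 15 mm deep, at y = +40 and -78 mm of the tray; fingers reach down beside a beaker between them
- tray_low_lug (a point): top of the lug on the blue tray's +x wall at its y = +40 mm. The closed tops of the four channels (both long walls, y = +40 and -78 mm) are lugs: ledges 18 mm wide, 78.5 mm above the tray's underside, reaching 14 mm in from the collar
- tray_top: grey tray, loose, 160 g, same mould and axes as the blue one, in which it stands nested at the start, orange ends alike, its underside 45 mm above the blue one's (ribs under its rim rest on the blue rim). With orange ends opposite, its base (edges 1.5 mm up) enters the lower collar (5 mm play all round) and rests on the lugs, underside 77 mm above the lower one's, clear of the beakers
- tray_low_end (a point): middle of the orange end's rim of the blue tray (x = 0, y = +103 mm, z = 91 mm in the tray's frame)
- tray_top_end (a point): middle of the orange end's rim of the grey tray (x = 0, y = +103 mm, z = 91 mm in the tray's frame)
- tray_top_hold_plus (a point): centre of the hand-hold on the grey tray's +x long side (x = +75 mm, y = 0, z = 81 mm of the tray): an upright bar, 10 mm thick from the collar's inner face outwards, 50 mm long, 20 mm high, flush with the rim; pinch it across its thickness, one finger inside the tray
- tray_top_hold_minus (a point): centre of the hand-hold on the grey tray's -x long side (x = -75 mm, y = 0, z = 81 mm of the tray): an upright bar, 10 mm thick from the collar's inner face outwards, 50 mm long, 20 mm high, flush with the rim; pinch it across its thickness, one finger inside the tray
- notebook: small navy notebook, 98x72x9 mm, to be left alone
- petri_dish: covered petri dish with a kraft label, 91 mm across, 17 mm high, to be left alone
- marker_black: black marker, 136 mm long, 12 mm thick, lying on the bench behind the cradle, to be left alone

How it is judged (in metres and radians):
On the way, in this order (a step that is already met when the one before it is completed fails the run):
1. the brush's tip is down at the floor of the green-banded beaker (horizontal distance between brush_tip and beaker_green below 0.015 m and z of brush_tip in the frame of beaker_green between -0.005 and 0.013 m), for 0.05 s.
2. the brush is drawn up to near the rim of the green-banded beaker (horizontal distance between brush_tip and beaker_green below 0.015 m and z of brush_tip in the frame of beaker_green above 0.042 m), for 0.05 s.
3. the brush is down at the floor of the green-banded beaker again (all of step 1), for 0.05 s.
4. the brush's tip is down at the floor of the yellow-banded beaker (horizontal distance between brush_tip and beaker_yellow below 0.015 m and z of brush_tip in the frame of beaker_yellow between -0.005 and 0.013 m), for 0.05 s.
5. the brush is drawn up to near the rim of the yellow-banded beaker (horizontal distance between brush_tip and beaker_yellow below 0.015 m and z of brush_tip in the frame of beaker_yellow above 0.042 m), for 0.05 s.
6. the brush is down at the floor of the yellow-banded beaker again (all of step 4), for 0.05 s.
7. the brush's tip is down at the floor of the red-banded beaker (horizontal distance between brush_tip and beaker_red below 0.015 m and z of brush_tip in the frame of beaker_red between -0.005 and 0.013 m), for 0.05 s.
8. the brush is drawn up to near the rim of the red-banded beaker (horizontal distance between brush_tip and beaker_red below 0.015 m and z of brush_tip in the frame of beaker_red above 0.042 m), for 0.05 s.
9. the brush is down at the floor of the red-banded beaker again (all of step 7), for 0.05 s.
At the end, for the whole second after the job is handed in: All beakers upright (7 degrees) on the blue tray's floor; grey tray turned, on the lugs: 73 to 81 mm above the blue one's underside, centres within 12 mm, level within 3 degrees; blue tray on the bench; brush upright in the fork (12 mm, 5 mm in height); all released and at rest (x of beaker_green in the frame of tray_low between -0.055 and 0.055 m and y of beaker_green in the frame of tray_low between -0.09 and 0.09 m and z of beaker_green in the frame of tray_low between -0.003 and 0.01 m and angle between each of beaker_green, beaker_yellow, beaker_red, brush's own z axis and vertical below 0.12 rad and linear speed of each of beaker_green, beaker_yellow, beaker_red, tray_top below 0.02 m/s and x of beaker_yellow in the frame of tray_low between -0.055 and 0.055 m and y of beaker_yellow in the frame of tray_low between -0.09 and 0.09 m and z of beaker_yellow in the frame of tray_low between -0.003 and 0.01 m and x of beaker_red in the frame of tray_low between -0.055 and 0.055 m and y of beaker_red in the frame of tray_low between -0.09 and 0.09 m and z of beaker_red in the frame of tray_low between -0.003 and 0.01 m and z of tray_top in the frame of tray_low between 0.073 and 0.081 m and horizontal distance between tray_top and tray_low below 0.012 m and y of tray_top_end in the frame of tray_low below -0.08 m and angle between each of tray_top, tray_low's own z axis and vertical below 0.05 rad and height (world z) of tray_low below 0.006 m and horizontal distance between brush_collar and hanger_seat below 0.012 m and z of brush_collar in the frame of hanger_seat between -0.004 and 0.005 m and linear speed of brush below 0.03 m/s); the robot touches nothing.
It fails at once if a beaker is tipped over or dropped off the bench (angle between any of beaker_green, beaker_yellow, beaker_red's own z axis and vertical above 0.9 rad or height (world z) of any of beaker_green, beaker_yellow, beaker_red below -0.05 m).
It fails at once if the brush falls over or off the bench (angle between brush's own z axis and vertical above 1 rad or height (world z) of brush below -0.05 m).
It fails at once if the notebook is disturbed (moved more than 4 cm) (distance of notebook from where it was at the start of the episode above 0.04 m).
It fails at once if the petri dish is disturbed (moved more than 4 cm) (distance of petri_dish from where it was at the start of the episode above 0.04 m).
It fails at once if the marker black is disturbed (moved more than 4 cm) (distance of marker_black from where it was at the start of the episode above 0.04 m).
Of beaker_green, beaker_yellow, beaker_red only 2 to 3 are there at a start; the rules pass over those that are not, and their reading is None.
At some moment in a run one of tray_top, tray_low may be knocked a few centimetres aside while the robot is not near it.
It also fails if it takes over 210 s, if anything falls off the work surface, if the arm or the gripper's body presses on something with over 40 N, if the wrist force passes 120 N, or if a joint passes its speed limit or range.

## Robot

A 7-joint arm with a two-finger parallel gripper is mounted at the origin on a cart in front of the work surface, level with it; the furniture and walls round the work are solid. World frame = base frame: x ahead of the robot, y to its left, z up, the work surface at z = 0. Lengths are in mm, angles in rad, forces in N, time in s.
With the tool pointing down it reaches from about 400 to 875 mm from the base axis. Payload 4.4 kg.
Tool frame: the origin (TCP) lies between the finger pads; the fingertips stand 14 mm ahead of it and the grasp point (between the pads) lies 5 mm behind it (ctrl.tcp_to_tips is the distance from the TCP to the fingertips, in mm); z points along the fingers, y is the line along which they close (so a half turn about z gives the same grasp; the last joint's range is limited). The gripper opens to 85 mm and grips with 20 to 120 N. Pads are 22 mm wide; open, the fingers measure 114 mm over their backs; the gripper's body (76 mm by 85 mm) begins 54 mm behind the grasp point. The pads swing forward as they close: fully open they stand 13 mm farther back than shut.
Start: joints at [1.172, 0.628, 0.038, 1.517, -0.027, 0.996, -0.02], TCP at [212.376, -614.34, 245.313] pointing down, gripper open.
Joint ranges: [-3.06, 3.06], [-0.37, 2.12], [-1.25, 1.32], [0.18, 2.47], [-1.1, 4.24], [0.23, 1.98], [-2.94, 2.94]. Speed limits (rad/s): [2.57, 2.57, 3.14, 3.14, 3.14, 3.14, 3.14].

## Interface

Orientations are given as [roll, pitch, yaw] about the fixed x, y, z axes, in that order (R = Rz(yaw) Ry(pitch) Rx(roll)).
In Python, from plant import ctrl gives the robot as it stands.
- The arm moves only by the tool apply_moves, never from a script. Its argument "increments" is a list of rows, each a list of 6 numbers: the shift along the tool's x, y, z scaled (see below), then the turn, a rotation vector about the tool's x, y, z scaled (see below). In form: [[x, y, z, ax, ay, az], ...]. A call has 1 to 12 rows; each row shifts and turns the commanded pose from where the row before left it, along the tool's axes as they then stand; what a row does not reach is not made up. The controller multiplies each number of a shift by 25 mm and each number of a turn by 0.15 rad. A row lasts 1/8 s, in which the tool goes at most 62.5 mm and 10.7 degrees, less where a joint would pass 70% of its speed; a pose out of reach is approached as far as the arm can. A call with a number of a shift or a turn outside -1 to 1 is refused whole. A call with a gripper value outside its range is refused whole. "fingers" is the closure, from -1 (fully open) to 1 (shut), so that 0 is half open, set as the call begins (left out, the last holds). The fingers move at their own pace and stop on an object; "newtons" is the grip in N (left out, the last holds). Time passes only in rows, so rows that do not move let the fingers close. It gives the time, the measured TCP pose, the force, the opening and the grip force at its end, in the units of the state.
- ctrl.observe(): the state, without advancing time (a new reading comes with each control period).
- ctrl.camera(name): name is "side" or "top"; returns a dict with "pixels" (420x560x3 uint8, blue, green, red), "vfov" (degrees; the focal length in pixels is half the picture's height over the tangent of half this angle, whatever the lens; pixels are square), "cx", "cy" (the principal point, pixels), "origin" and "rotation" of the camera in the world. Camera axes: x right, y down, z forward; pixel columns grow to the right and rows downward; lengths in mm; the calibration is good to about 2 mm. A picture is of the moment at which its call begins. There is no depth.
- ctrl.job_done(): hands the job in; it is judged then, once.
Trained networks look in a picture, given as the dict that the camera call returned (one of the last four; its "shot" number tells which), for a name from the list of things; names that differ only in an ending like _2 or _b are one class to them, and where a whole thing is asked for, a point or a joint stands for the part that bears it (a point fixed in the world has none). Each returns a list of dicts, best first, with "p" (0 to 1); they miss things now and then, are a little off and sometimes report something else, mostly with a low value. They report only what shows in the picture. A call takes as long as a camera call.
- ctrl.find_in(target, picture): "at" ([column, row] as shares, 0 to 1, of the picture: columns of its width, rows of its height, amid what is visible of it).
The state is a dict: "t": time; "joints": joint angles; "dq": joint speeds; "joint_torque": joint torques, N m; "tool_pos": TCP position; "tcp_rot": TCP orientation; "force": force on the tool from outside, world axes, zero at the start; "moment": the same for the moment, N m; "finger_gap": finger opening in mm; "gripper_force": force on a finger pad.
Only numpy, scipy, OpenCV 4.12 (cv2) and the standard library are available. Lean on these libraries where they do the work, as an engineer would, in place of code of your own. Each camera call takes 0.05 s, during which the arm holds its last target. There are 200 camera calls.

## Working session

There is one attempt and no reset: what is moved stays moved. The work goes in short steps, Python scripts to look and compute and a tool call to move; the robot and the scene stay as the last step left them, time stands still between calls to the robot, and variables do not carry over. Pictures are saved under pics/ and viewed, at most 14 in all, crops included, and the job is handed in when it is done.

Besides the shell and the picture viewer there is one more tool, called in YAML: its name, and indented under it one key for each argument. apply_moves: Moves the arm, as the interface text tells. Shifts and turns lie within -1 to 1; 1 stands for 25 mm of shift or 0.15 rad of turn. Its arguments: {"type":"object","properties":{"increments":{"type":"array","items":{"type":"array","items":{"type":"number","minimum":-1,"maximum":1}}},"fingers":{"type":"number"},"newtons":{"type":"number"}},"required":["increments"]}

```bash
ls; mkdir -p pics
cat > h.py <<'E'
import numpy as np, cv2
from plant import ctrl
def save(p,n): cv2.imwrite(f'pics/{n}.png',np.asarray(p['pixels']))
def ray(p,px):
    f=210/np.tan(np.radians(p['vfov'])/2)
    d=np.array([(px[0]-p['cx'])/f,(px[1]-p['cy'])/f,1.]); d=np.array(p['rotation'])@d
    return np.array(p['origin']),d/np.linalg.norm(d)
def at(p,px,z):
    o,d=ray(p,px); return o+d*(z-o[2])/d[2]
def proj(p,X):
    f=210/np.tan(np.radians(p['vfov'])/2)
    c=np.array(p['rotation']).T@(np.array(X)-np.array(p['origin'])); return np.array([p['cx']+f*c[0]/c[2],p['cy']+f*c[1]/c[2]])
def find(p,t,z=None):
    for r in ctrl.find_in(t,p)[:3]:
        px=np.array(r['at'])*[560,420]
        print(t,round(r['p'],2),px.round(0),at(p,px,z).round(0) if z is not None else '')
E
python3 - <<'E'
from h import *
for n in ['top','side']:
    p=ctrl.camera(n); save(p,n+'0'); print(n,p['origin'],p['vfov'],np.array(p['rotation']).round(2).tolist(),p['cx'],p['cy'])
    for t,z in [('brush',150),('hanger',11),('hanger_seat',128),('cradle',20),('beaker_green',50),('beaker_yellow',50),('beaker_red',50),('tray_low_end',91),('tray_top_end',136),('tray_top_hold_plus',136),('tray_top_hold_minus',136),('tray_top',136),('brush_grip',175),('notebook',9),('petri_dish',17),('marker_black',12)]: find(p,t,z)
print(ctrl.observe())
E
```

```text
pics
top [-149.93904301  341.42987566 1468.35469407] 53.277712707879424 [-2.58, 0.01, -2.02] 280.6731758460369 207.63549300660978Traceback (most recent call last):
  File "<stdin>", line 4, in <module>
  File "h.py", line 16, in find
    print(t,round(r['p'],2),px.round(0),at(p,px,z).round(0) if z is not None else '')
                                        ~~^^^^^^^^
  File "h.py", line 9, in at
    o,d=ray(p,px); return o+d*(z-o[2])/d[2]
                                       ~^^^
IndexError: invalid index to scalar variable.
```

```bash
sed -i "s/np.array(p\['rotation'\])/Rot.from_euler('xyz',p['rotation']).as_matrix()/; s/^from plant/from scipy.spatial.transform import Rotation as Rot\nfrom plant/" h.py
cat > look0.py <<'E'
from h import *
for n in ['top','side']:
    p=ctrl.camera(n); save(p,n+'0'); print(n,p['origin'],p['vfov'],p['rotation'],p['cx'],p['cy'])
    for t,z in [('brush',150),('hanger',11),('hanger_seat',128),('cradle',20),('beaker_green',50),('beaker_yellow',50),('beaker_red',50),('tray_low_end',91),('tray_top_end',136),('tray_top_hold_plus',136),('tray_top_hold_minus',136),('tray_top',136),('brush_grip',175),('notebook',9),('petri_dish',17),('marker_black',12)]: find(p,t,z)
print(ctrl.observe())
E
python3 look0.py
```

```text
top [-149.93904301  341.42987566 1468.35469407] 53.277712707879424 [-2.58487059  0.00714376 -2.02122008] 280.6731758460369 207.63549300660978
brush 0.71 [296. 185.] [ 660. -105.  150.]
hanger 0.66 [291. 239.] [525. -18.  11.]
hanger 0.58 [289. 202.] [681. -87.  11.]
hanger 0.5 [291. 262.] [433.  26.  11.]
hanger_seat 0.81 [292. 204.] [602. -58. 128.]
cradle 0.95 [223. 228.] [682. 206.  20.]
cradle 0.5 [299. 261.] [423.   1.  20.]
beaker_green 0.64 [232. 223.] [668. 166.  50.]
beaker_green 0.21 [293. 202.] [652. -90.  50.]
beaker_yellow 0.17 [246. 211.] [697.  95.  50.]
beaker_red 0.5 [251. 210.] [692.  79.  50.]
tray_low_end 0.79 [294. 264.] [393.  36.  91.]
tray_low_end 0.38 [295. 187.] [ 690. -115.   91.]
tray_low_end 0.33 [291. 236.] [496.  -2.  91.]
tray_top_end 0.79 [291. 238.] [469.  12. 136.]
tray_top_end 0.29 [225. 226.] [621. 206. 136.]
tray_top_hold_plus 0.84 [294. 238.] [464.   4. 136.]
tray_top_hold_plus 0.28 [296. 187.] [ 658. -103.  136.]
tray_top_hold_minus 0.79 [292. 238.] [468.   7. 136.]
tray_top 0.91 [293. 234.] [480.  -1. 136.]
brush_grip 0.74 [293. 181.] [664. -9
[... 1343 characters left out ...]
]
{'t': 1.8, 'joints': array([ 1.17221147,  0.62840395,  0.03854551,  1.51742165, -0.02700312,
        0.99632908, -0.01998542]), 'dq': array([-0.00140025,  0.00043029, -0.00042838,  0.00075331, -0.00050949,
       -0.0006176 ,  0.00027936]), 'joint_torque': array([ 1.83209168e-04, -5.63260496e+01,  1.22556310e+00, -1.93772793e+01,
        1.08930026e-02,  1.62540633e-03,  4.55004354e-06]), 'tool_pos': array([ 212.33746529, -614.33108789,  245.30475061]), 'tcp_rot': array([-3.14154990e+00, -1.08698696e-05,  3.32735420e-01]), 'force': array([ 0.80132311, -0.0035387 , -0.84274887]), 'moment': array([-0.04411046, -0.00240765, -0.01493285]), 'gripper_force': 0.0, 'finger_gap': 85.52362038311851}
```

View pics/top0.png

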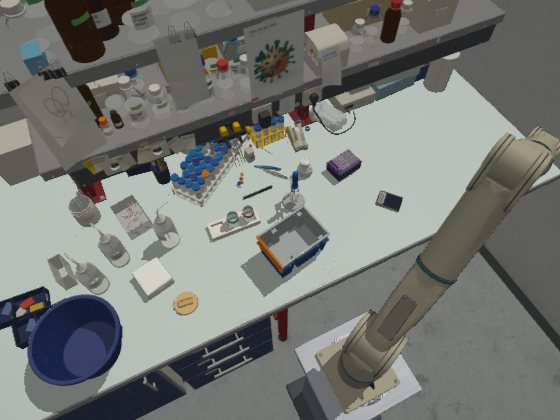

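View pics/side0.png

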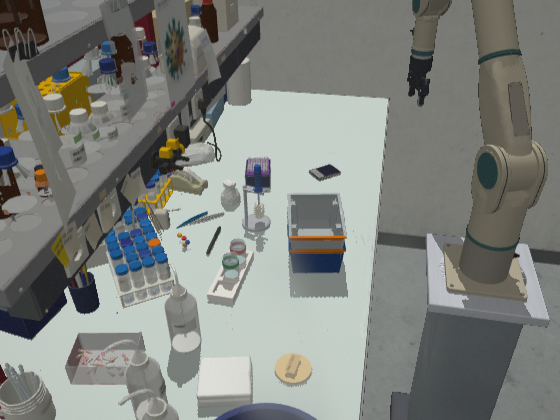

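Run:
```python
import cv2
a=cv2.imread('pics/top0.png')[165:277,197:337]; cv2.imwrite('pics/topc.png',cv2.resize(a,None,fx=5.3,fy=5.3,interpolation=cv2.INTER_CUBIC))
a=cv2.imread('pics/side0.png')[155:305,200:350]; cv2.imwrite('pics/sidec.png',cv2.resize(a,None,fx=4,fy=4,interpolation=cv2.INTER_CUBIC))
```

```text
(no output)
```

View pics/topc.png

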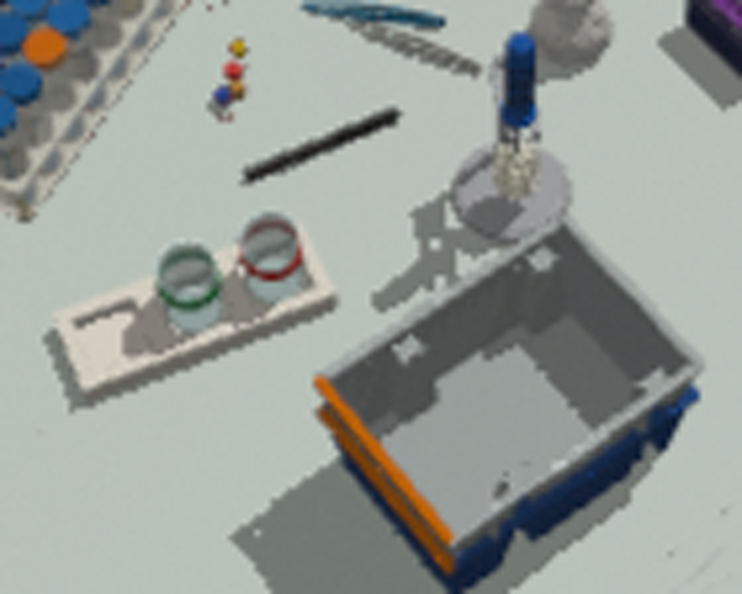

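View pics/sidec.png

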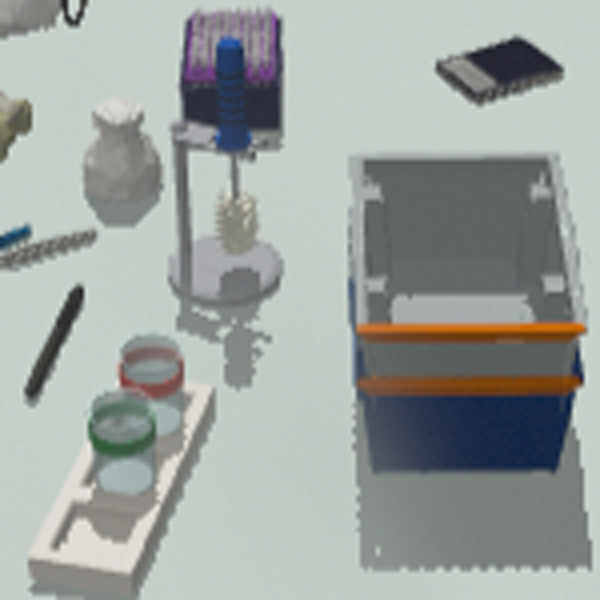

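```bash
cat > fit.py <<'E'
from h import *
from scipy.optimize import least_squares
import pickle
P={n:ctrl.camera(n) for n in ['top','side']}
pickle.dump(P,open('P.pkl','wb'))
C=lambda n,u:np.array(u)/5.3+[197,165] if n=='top' else np.array(u)/4+[200,155]
def fit(name,pts,x0,views=('top','side')):
    def res(q):
        c,s=np.cos(q[2]),np.sin(q[2])
        return np.concatenate([proj(P[n],[q[0]+c*X[0]-s*X[1],q[1]+s*X[0]+c*X[1],X[2]])-C(n,u) for n,X,u in pts if n in views])
    r=least_squares(res,x0,x_scale=[10,10,.1],loss='soft_l1'); print(name,views,r.x.round(3),'rms',np.sqrt((r.fun**2).mean()).round(2)); return r.x,res(r.x).reshape(-1,2).round(1).tolist()
T,S='top','side'
a,b=36,101
cr=[(T,(a,b,20),(55,316)),(T,(a,-b,20),(303,228)),(T,(-a,-b,20),(337,293)),(T,(-a,b,20),(83,383)),
 (S,(a,b,20),(30,558)),(S,(-a,b,20),(137,568)),(S,(-a,-b,20),(215,386)),(S,(a,b,0),(33,582)),(S,(-a,b,0),(133,597)),(S,(-a,-b,0),(213,403))]
a,b=72.5,105
tr=[(T,(a,b,136),(317,380)),(T,(-a,b,136),(452,540)),(T,(a,-b,136),(563,222)),(T,(-a,-b,136),(702,362)),
 (S,(a,b,136),(357,325)),(S,(-a,b,136),(586,325)),(S,(a,-b,136),(350,156)),(S,(-a,-b,136),(560,156)),(S,(64.5,97.5,0),(374,470)),(S,(-64.5,97.5,0),(555,470))]
for nm,p,x0 in [('cradle',cr,(680,150,-.1)),('tray',tr,(480,10,0))]:
    for v in [(T,),(S,),(T,S)]: x,r=fit(nm,p,x0,v)
    print(r)
def tri(name,X):
    A=[];B=[]
    for n,u in X:
        o,d=ray(P[n],C(n,u)); M=np.eye(3)-np.outer(d,d); A.append(M);B.append(M@o)
    x=np.linalg.lstsq(np.vstack(A),np.hstack(B),rcond=None)[0]
    print(name,x.round(1),[(proj(P[n],x)-C(n,u)).round(1).tolist() for n,u in X])
tri('greenrim',[(T,(190,270)),(S,(122,408))]); tri('redrim',[(T,(271,243)),(S,(151,351))])
tri('handletop',[(T,(519,38)),(S,(230,42))]); tri('foot',[(T,(510,195)),(S,(226,270))])
for n,u,z in [(T,(190,270),74),(S,(122,408),74),(T,(271,243),74),(S,(151,351),74),(T,(519,38),216),(S,(230,44),216),(T,(518,115),135),(S,(234,145),130),(S,(180,133),127),(S,(187,292),11),(T,(510,195),11),(S,(226,270),11)]: print(n,u,at(P[n],C(n,u),z).round(1))
E
python3 fit.py
```

```text
cradle ('top',) [ 6.85795e+02  1.55926e+02 -4.70000e-02] rms 0.73
cradle ('side',) [ 6.89093e+02  1.55415e+02 -1.60000e-02] rms 0.6
cradle ('top', 'side') [ 6.88261e+02  1.55502e+02 -2.50000e-02] rms 0.77
[[-0.5, -0.8], [-0.4, -2.1], [0.0, -0.5], [0.3, 1.2], [0.1, -0.2], [-0.7, 1.4], [0.0, -0.2], [-0.0, -0.7], [0.8, -0.3], [0.8, 0.9]]
tray ('top',) [ 4.75245e+02 -3.85000e-01  2.02000e-01] rms 0.52
tray ('side',) [ 4.78016e+02 -3.26000e+00  1.90000e-01] rms 1.1
tray ('top', 'side') [ 4.77153e+02 -1.98000e+00  1.94000e-01] rms 0.99
[[1.1, -0.6], [-0.1, -1.1], [0.4, -0.7], [-0.8, 0.1], [1.8, 0.2], [-1.3, 0.0], [2.7, 0.3], [-1.5, 0.1], [0.2, 0.7], [0.5, 0.6]]
greenrim [687.3 154.8  71. ] [[-0.1, -0.5], [0.6, 0.5]]
redrim [682.9  92.1  72.4] [[-0.2, -0.8], [0.9, 0.7]]
handletop [ 670.5 -104.3  217.6] [[0.0, 0.1], [-0.1, -0.1]]
foot [ 679.2 -105.4    5.6] [[-0.1, -0.4], [0.5, 0.4]]
top (190, 270) [683.  155.8  74. ]
side (122, 408) [688.4 156.7  74. ]
top (271, 243) [678.2  93.2  74. ]
side (151, 351) [685.6  91.5  74. ]
top (519, 38) [ 672.3 -105.1  216. ]
side (230, 44) [ 670.  -103.6  216. ]
top (518, 115) [ 663.4 -101.7  135. ]
side (234, 145) [668.7 -99.5 130. ]
side (180, 133) [ 715.1 -113.3  127. ]
side (187, 292) [702.4 -65.1  11. ]
top (510, 195) [ 674.  -103.1   11. ]
side (226, 270) [679.2 -99.7  11. ]
```

apply_moves:
  increments:
    - [0,0,-0.6,0,0,-1]
    - [0,0,0,0,0,-1]
    - [0,0,0,0,0,-1]
    - [0,0,0,0,0,-1]
    - [0,0,0,0,0,-1]
    - [0,0,0,0,0,-1]
    - [0,0,0,0,0,-1]
    - [0,0,0,0,0,-1]
    - [0,0,0,0,0,-0.254]
    - [0,0,0,0,0,0]
  fingers: -1
  newtons: 50

```text
t: 3.15
tool_pos: [212.2, -614.4, 260.2]
tcp_rot: [-3.142, -0.0, 1.569]
force: [-0.3, 0.3, -0.7]
finger_gap: 85.3
gripper_force: 0.0
```

apply_moves:
  increments:
    - [0.93,0.83,0,0,0,0]
    - [0.93,0.83,0,0,0,0]
    - [0.93,0.83,0,0,0,0]
    - [0.93,0.83,0,0,0,0]
    - [0.93,0.83,0,0,0,0]
    - [0.93,0.83,0,0,0,0]
    - [0.93,0.83,0,0,0,0]
    - [0.93,0.83,0,0,0,0]
    - [0.93,0.83,0,0,0,0]
    - [0.93,0.83,0,0,0,0]

```text
t: 4.4
tool_pos: [420.6, -381.1, 260.5]
tcp_rot: [3.141, 0.0, 1.569]
force: [-0.1, -0.1, 0.6]
finger_gap: 85.4
gripper_force: 0.0
```

apply_moves:
  increments:
    - [0.93,0.83,0,0,0,0]
    - [0.93,0.83,0,0,0,0]
    - [0.93,0.83,0,0,0,0]
    - [0.93,0.83,0,0,0,0]
    - [0.93,0.83,0,0,0,0]
    - [0.93,0.83,0,0,0,0]
    - [0.93,0.83,0,0,0,0]
    - [0.93,0.83,0,0,0,0]
    - [0.93,0.83,0,0,0,0]
    - [0.93,0.83,0,0,0,0]
    - [0,0,0,0,0,0]
    - [0,0,0,0,0,0]

```text
t: 5.9
tool_pos: [626.9, -150.0, 260.2]
tcp_rot: [-3.141, 0.001, 1.57]
force: [-1.0, 0.2, 0.0]
finger_gap: 85.6
gripper_force: 0.0
```

```bash
cat > st.py <<'E'
from h import *
o=ctrl.observe(); print(round(o['t'],2),o['tool_pos'].round(1),o['tcp_rot'].round(3),o['force'].round(1),o['finger_gap'].round(1),round(float(o['gripper_force']),1),'q',o['joints'].round(2))
E
python3 st.py
```

```text
Traceback (most recent call last):
  File "st.py", line 2, in <module>
    o=ctrl.observe(); print(round(o['t'],2),o['tool_pos'].round(1),o['tcp_rot'].round(3),o['force'].round(1),o['finger_gap'].round(1),round(float(o['gripper_force']),1),'q',o['joints'].round(2))
                                                                                                             ^^^^^^^^^^^^^^^^^^^^^
AttributeError: 'float' object has no attribute 'round'
```

apply_moves:
  increments:
    - [0.94,0.85,0,0,0,0]
    - [0.94,0.85,0,0,0,0]
    - [0,0,0,0,0,0]
    - [0,0,0,0,0,0]

```text
t: 6.4
tool_pos: [669.0, -104.3, 260.2]
tcp_rot: [-3.141, 0.002, 1.569]
force: [0.1, -0.1, -0.2]
finger_gap: 85.0
gripper_force: 0.0
```

```bash
sed -i "s/o\['finger_gap'\].round(1)/round(float(o['finger_gap']),1)/" st.py; python3 st.py
python3 - <<'E'
from h import *
T=ctrl.camera('top');S=ctrl.camera('side')
for n,p in(('t',T),('s',S)):
    print(proj(p,[669.5,-103,260]),proj(p,[669.5,-103,175]))
c=lambda p,u,w,h:cv2.resize(np.asarray(p['pixels'])[u[1]:u[1]+h,u[0]:u[0]+w],None,fx=6,fy=6,interpolation=cv2.INTER_CUBIC)
cv2.imwrite('pics/g1.png',np.hstack([c(T,(260,145),66,95),c(S,(225,145),66,95)]))
E
```

```text
6.4 [ 669.  -104.3  260.2] [-3.141e+00  2.000e-03  1.569e+00] [ 0.1 -0.1 -0.2] 85.0 0.0 q [ 0.28  0.67 -0.31  1.41  0.22  1.1  -0.07]
[295.01612734 165.63581567] [294.52499028 179.36947566]
[257.12050048 152.99105807] [258.05480824 177.98116884]
```

View pics/g1.png

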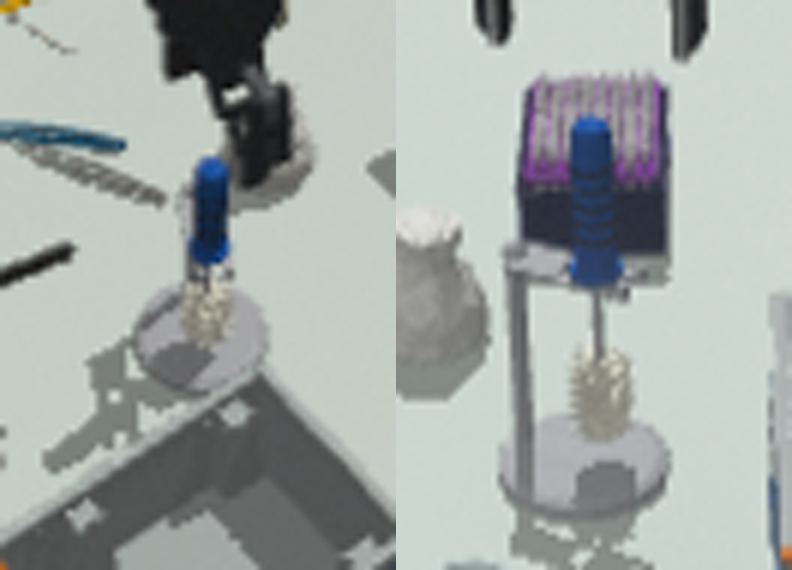

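apply_moves:
  increments:
    - [0,0,0.9,0,0,0]
    - [0,0,0.9,0,0,0]
    - [0,0,0.9,0,0,0]
    - [0,0,0.9,0,0,0]
    - [0,0,0,0,0,0]

```text
t: 7.12
tool_pos: [668.0, -103.7, 168.7]
tcp_rot: [-3.137, 0.0, 1.569]
force: [0.4, -0.5, 0.4]
finger_gap: 85.4
gripper_force: 0.0
```

apply_moves:
  increments:
    - [0,0,0,0,0,0]
    - [0,0,0,0,0,0]
    - [0,0,0,0,0,0]
    - [0,0,0,0,0,0]
    - [0,0,0,0,0,0]
    - [0,0,0,0,0,0]
    - [0,0,0,0,0,0]
    - [0,0,0,0,0,0]
  fingers: 1
  newtons: 50

```text
t: 8.12
tool_pos: [670.3, -102.4, 171.1]
tcp_rot: [3.14, 0.0, 1.571]
force: [-0.5, 0.1, 5.3]
finger_gap: 20.9
gripper_force: 48.7
```

```bash
python3 st.py
python3 - <<'E'
from h import *
T=ctrl.camera('top');S=ctrl.camera('side')
c=lambda p,u,w,h:cv2.resize(np.asarray(p['pixels'])[u[1]:u[1]+h,u[0]:u[0]+w],None,fx=6,fy=6,interpolation=cv2.INTER_CUBIC)
cv2.imwrite('pics/g2.png',np.hstack([c(T,(260,145),66,95),c(S,(225,145),66,95)]))
E
```

```text
8.12 [ 670.3 -102.4  171.1] [3.14  0.    1.571] [-0.5  0.1  5.3] 20.9 48.7 q [ 0.27  0.76 -0.29  1.5   0.25  0.92 -0.1 ]
```

View pics/g2.png

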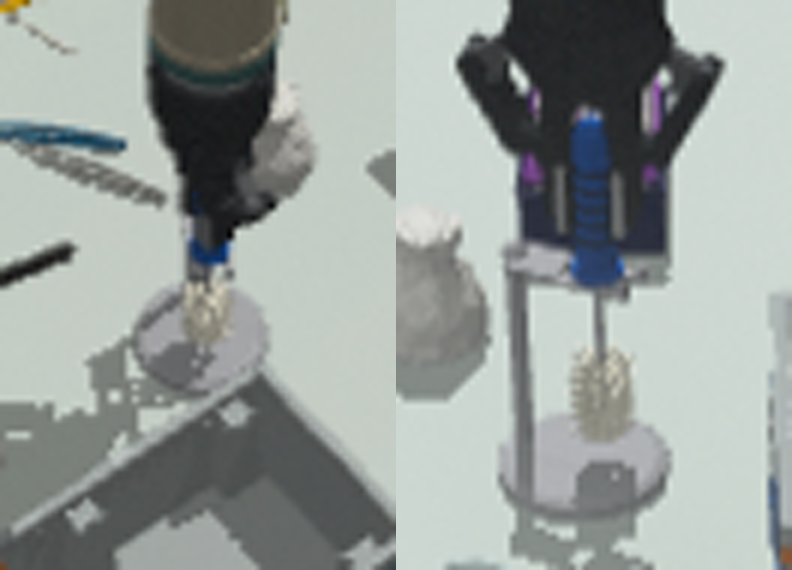

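Run:
```python
from h import *
import pickle
P=pickle.load(open('P.pkl','rb'));S=P['side'];T=P['top']
q=lambda x,y:((x-396)/6+225,y/6+145)
for a in [(505,248),(535,275),(625,290),(665,262),(667,280),(530,240),(520,260)]: print(a,at(S,q(*a),128).round(0))
print(at(S,q(525,495),11),at(S,q(585,465),11))
t=lambda x,y:(x/6+260,y/6+145)
for a in [(187,200),(228,272),(205,280)]: print(a,at(T,t(*a),128).round(0))
# foot ellipse outline
for s,n in ((T,'T'),(S,'S')):
  m=s['pixels']
print(at(T,t(201,340),11),at(S,q(583,465),11))
```

```text
(505, 248) [ 723. -122.  128.]
(535, 275) [701. -99. 128.]
(625, 290) [653. -94. 128.]
(665, 262) [ 639. -124.  128.]
(667, 280) [ 634. -107.  128.]
(530, 240) [ 712. -132.  128.]
(520, 260) [ 713. -112.  128.]
[703.8262635  -67.50201244  11.        ] [679.22669721 -99.68759154  11.        ]
(187, 200) [ 710. -110.  128.]
(228, 272) [ 647. -108.  128.]
(205, 280) [648. -92. 128.]
[ 674.06357569 -104.40535611   11.        ] [680.27142532 -99.48922382  11.        ]
```

Run:
```python
from h import *
import pickle
P=pickle.load(open('P.pkl','rb'));S=P['side'];T=P['top']
for a in [-.6,-.3,-.15,0,.15,.3,.6,.9]:
    X=np.array([670+48*np.cos(a),-103+48*np.sin(a)])
    r=[]
    for z in (11,120):
        u=proj(S,[*X,z]); r+=[((u-[225,145])*6+[396,0]).round(0)]
        u=proj(T,[*X,z]); r+=[((u-[260,145])*6).round(0)]
    print(a,r)
```

```text
-0.6 [array([544., 427.]), array([211., 288.]), array([535., 255.]), array([215., 196.])]
-0.3 [array([526., 439.]), array([190., 288.]), array([517., 267.]), array([193., 196.])]
-0.15 [array([520., 446.]), array([180., 290.]), array([511., 274.]), array([182., 198.])]
0 [array([516., 454.]), array([171., 293.]), array([506., 281.]), array([172., 201.])]
0.15 [array([513., 461.]), array([162., 297.]), array([504., 288.]), array([163., 206.])]
0.3 [array([513., 469.]), array([154., 303.]), array([503., 296.]), array([154., 211.])]
0.6 [array([518., 485.]), array([141., 316.]), array([509., 311.]), array([141., 225.])]
0.9 [array([531., 498.]), array([134., 333.]), array([522., 324.]), array([133., 242.])]
```

apply_moves:
  increments:
    - [0,0,-0.24,0,0,0]
    - [0,0,-0.24,0,0,0]
    - [0,0,0,0,0,0]
    - [0.11,-0.49,0,0,0,0]
    - [0.11,-0.49,0,0,0,0]
    - [0.11,-0.49,0,0,0,0]
    - [0.11,-0.49,0,0,0,0]
    - [0,0,0,0,0,0]

```text
t: 9.22
tool_pos: [620.0, -91.1, 182.3]
tcp_rot: [-3.141, 0.0, 1.571]
force: [0.1, -0.3, -1.0]
finger_gap: 21.0
gripper_force: 48.9
```

apply_moves:
  increments:
    - [0,0,-0.7,0,0,0]
    - [0,0,-0.7,0,0,0]
    - [0,0,-0.7,0,0,0]
    - [0,0,-0.7,0,0,0]
    - [0,0,0,0,0,0]

```text
t: 9.85
tool_pos: [622.0, -91.3, 254.5]
tcp_rot: [3.138, 0.0, 1.571]
force: [0.2, 0.4, -1.0]
finger_gap: 21.1
gripper_force: 48.9
```

apply_moves:
  increments:
    - [0.9,0.24,0,0,0,0]
    - [0.9,0.24,0,0,0,0]
    - [0.9,0.24,0,0,0,0]
    - [0.9,0.24,0,0,0,0]
    - [0.9,0.24,0,0,0,0]
    - [0.9,0.24,0,0,0,0]
    - [0.9,0.24,0,0,0,0]
    - [0.9,0.24,0,0,0,0]
    - [0.9,0.24,0,0,0,0]
    - [0.9,0.24,0,0,0,0]
    - [0.86,0.24,0,0,0,0]
    - [0,0,0,0,0,0]

```text
t: 11.35
tool_pos: [686.7, 158.5, 252.1]
tcp_rot: [-3.141, -0.002, 1.574]
force: [0.9, -0.3, -0.7]
finger_gap: 20.8
gripper_force: 48.9
```

```bash
python3 st.py
python3 - <<'E'
from h import *
T=ctrl.camera('top');S=ctrl.camera('side')
for p in (T,S):print(proj(p,[687,155.3,74]),proj(p,[687,155.3,105]),proj(p,[687,155.3,158]))
c=lambda p,u,w,h:cv2.resize(np.asarray(p['pixels'])[u[1]:u[1]+h,u[0]:u[0]+w],None,fx=6,fy=6,interpolation=cv2.INTER_CUBIC)
cv2.imwrite('pics/g3.png',np.hstack([c(T,(200,155),66,95),c(S,(200,210),66,95)]))
E
```

```text
11.35 [686.7 158.5 252.1] [-3.141e+00 -2.000e-03  1.574e+00] [ 0.9 -0.3 -0.7] 20.8 48.9 q [-0.1   0.72 -0.31  1.33  0.22  1.13 -0.43]
[232.56760431 215.11014904] [231.71816474 210.94605716] [230.19927779 203.5002245 ]
[231.12308156 256.73134362] [230.42952149 247.81614468] [229.20419894 232.06553442]
```

View pics/g3.png

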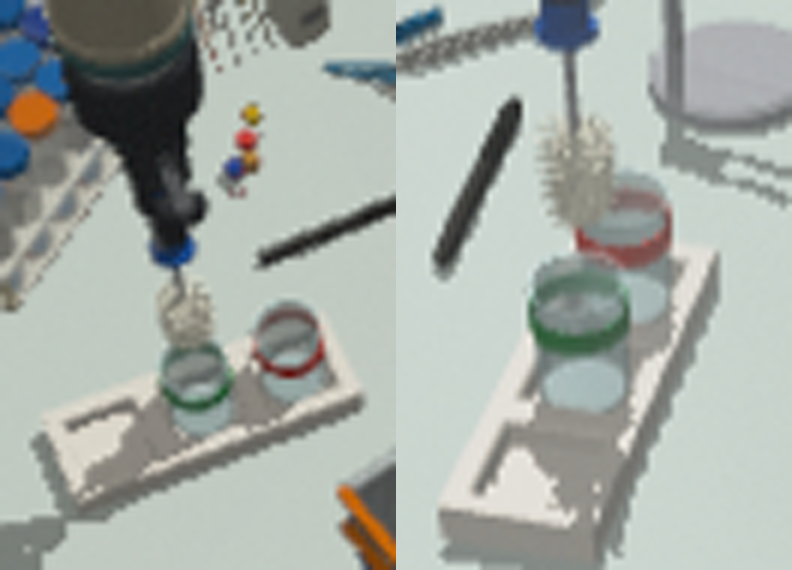

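apply_moves:
  increments:
    - [0.02,0.08,0.5,0,0,0]
    - [0,0,0.5,0,0,0]
    - [0,0,0.5,0,0,0]
    - [0,0,0.5,0,0,0]
    - [0,0,0,0,0,0]

```text
t: 12.08
tool_pos: [687.9, 155.4, 200.6]
tcp_rot: [-3.139, 0.001, 1.571]
force: [0.1, 0.0, -0.1]
finger_gap: 20.8
gripper_force: 49.1
```

```bash
python3 st.py
python3 - <<'E'
from h import *
T=ctrl.camera('top');S=ctrl.camera('side')
c=lambda p,u,w,h:cv2.resize(np.asarray(p['pixels'])[u[1]:u[1]+h,u[0]:u[0]+w],None,fx=6,fy=6,interpolation=cv2.INTER_CUBIC)
cv2.imwrite('pics/g4.png',np.hstack([c(T,(200,155),66,95),c(S,(200,210),66,95)]))
E
```

```text
12.07 [687.9 155.4 200.6] [-3.139e+00  1.000e-03  1.571e+00] [ 0.1  0.  -0.1] 20.8 49.1 q [-0.11  0.77 -0.3   1.38  0.24  1.03 -0.45]
```

View pics/g4.png

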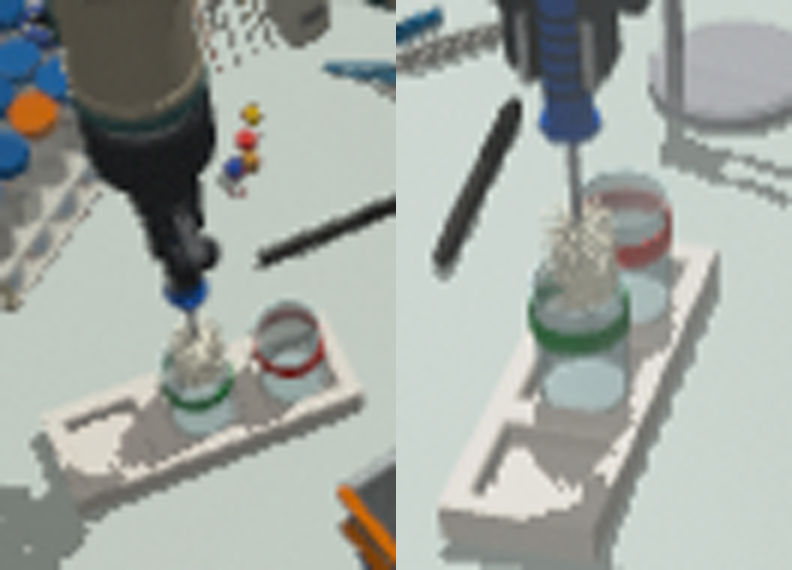

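apply_moves:
  increments:
    - [0,0,0.42,0,0,0]
    - [0,0,0.42,0,0,0]
    - [0,0,0.42,0,0,0]
    - [0,0,0.42,0,0,0]
    - [0,0,0,0,0,0]
    - [0,0,0,0,0,0]

```text
t: 12.92
tool_pos: [688.9, 155.7, 160.4]
tcp_rot: [3.141, 0.0, 1.571]
force: [0.1, 1.1, -0.9]
finger_gap: 21.0
gripper_force: 49.1
```

```bash
python3 st.py
```

```text
12.93 [688.9 155.7 160.4] [3.141 0.    1.571] [ 0.1  1.1 -0.9] 21.0 49.1 q [-0.11  0.81 -0.29  1.41  0.26  0.95 -0.46]
```

apply_moves:
  increments:
    - [0,0,-0.45,0,0,0]
    - [0,0,-0.45,0,0,0]
    - [0,0,-0.45,0,0,0]
    - [0,0,-0.45,0,0,0]
    - [0,0,0,0,0,0]
    - [0,0,0,0,0,0]
    - [0,0,0.45,0,0,0]
    - [0,0,0.45,0,0,0]
    - [0,0,0.45,0,0,0]
    - [0,0,0.5,0,0,0]
    - [0,0,0,0,0,0]
    - [0,0,0,0,0,0]

```text
t: 14.42
tool_pos: [688.6, 155.8, 158.6]
tcp_rot: [-3.141, -0.0, 1.571]
force: [-0.5, 0.5, -0.1]
finger_gap: 21.4
gripper_force: 49.0
```

apply_moves:
  increments:
    - [0,0,-0.45,0,0,0]
    - [0,0,-0.45,0,0,0]
    - [0,0,-0.45,0,0,0]
    - [0,0,-0.45,0,0,0]
    - [0,0,0,0,0,0]
    - [0,0,0,0,0,0]
    - [0,0,0.45,0,0,0]
    - [0,0,0.45,0,0,0]
    - [0,0,0.45,0,0,0]
    - [0,0,0.45,0,0,0]
    - [0,0,0,0,0,0]
    - [0,0,0,0,0,0]

```text
t: 15.92
tool_pos: [688.7, 155.8, 158.8]
tcp_rot: [-3.141, -0.0, 1.571]
force: [0.7, 0.2, -0.1]
finger_gap: 20.9
gripper_force: 49.4
```

```bash
python3 st.py
python3 - <<'E'
from h import *
T=ctrl.camera('top');S=ctrl.camera('side')
c=lambda p,u,w,h:cv2.resize(np.asarray(p['pixels'])[u[1]:u[1]+h,u[0]:u[0]+w],None,fx=6,fy=6,interpolation=cv2.INTER_CUBIC)
cv2.imwrite('pics/g5.png',np.hstack([c(T,(200,155),66,95),c(S,(200,210),66,95)]))
E
```

```text
15.93 [688.7 155.8 158.8] [-3.141 -0.     1.571] [ 0.7  0.2 -0.1] 20.9 49.4 q [-0.11  0.81 -0.29  1.41  0.26  0.95 -0.46]
```

View pics/g5.png

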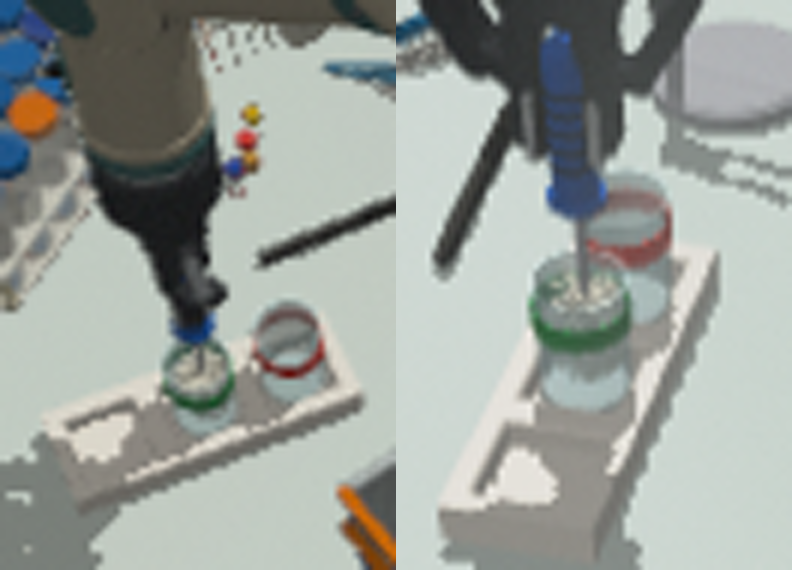

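Run:
```python
from h import *
import pickle
P=pickle.load(open('P.pkl','rb'));S=P['side'];T=P['top']
t=lambda x,y:(x/6+200,y/6+155); s=lambda x,y:((x-396)/6+200,y/6+210)
print(at(T,t(291,333),74)-at(T,t(198,370),74),at(S,s(624,213),74)-at(S,s(579,287),74))
```

```text
[ -0.67067728 -65.16830708   0.        ] [-5.81253271e+00 -5.66067479e+01 -1.13686838e-13]
```

apply_moves:
  increments:
    - [0,0,-0.93,0,0,0]
    - [0,0,-0.93,0,0,0]
    - [0,0,-0.93,0,0,0]
    - [0,0,-0.93,0,0,0]
    - [0,0,0,0,0,0]
    - [-0.64,-0.025,0,0,0,0]
    - [-0.64,-0.025,0,0,0,0]
    - [-0.64,-0.025,0,0,0,0]
    - [-0.64,-0.025,0,0,0,0]
    - [0,0,0,0,0,0]

```text
t: 17.27
tool_pos: [686.5, 88.8, 251.9]
tcp_rot: [-3.142, 0.001, 1.567]
force: [-1.1, -1.1, -0.2]
finger_gap: 20.9
gripper_force: 49.4
```

apply_moves:
  increments:
    - [0,0,0.5,0,0,0]
    - [0,0,0.5,0,0,0]
    - [0,0,0.5,0,0,0]
    - [0,0,0.3,0,0,0]
    - [0,0,0,0,0,0]

```text
t: 17.9
tool_pos: [685.9, 91.8, 206.1]
tcp_rot: [-3.14, 0.0, 1.571]
force: [0.1, 1.1, -0.1]
finger_gap: 21.0
gripper_force: 49.4
```

```bash
python3 st.py
python3 - <<'E'
from h import *
T=ctrl.camera('top');S=ctrl.camera('side')
c=lambda p,u,w,h:cv2.resize(np.asarray(p['pixels'])[u[1]:u[1]+h,u[0]:u[0]+w],None,fx=6,fy=6,interpolation=cv2.INTER_CUBIC)
cv2.imwrite('pics/g6.png',np.hstack([c(T,(200,155),66,95),c(S,(200,210),66,95)]))
E
```

```text
17.9 [685.9  91.8 206.1] [-3.14   0.     1.571] [ 0.1  1.1 -0.1] 21.0 49.4 q [-0.01  0.75 -0.3   1.42  0.24  1.02 -0.36]
```

View pics/g6.png

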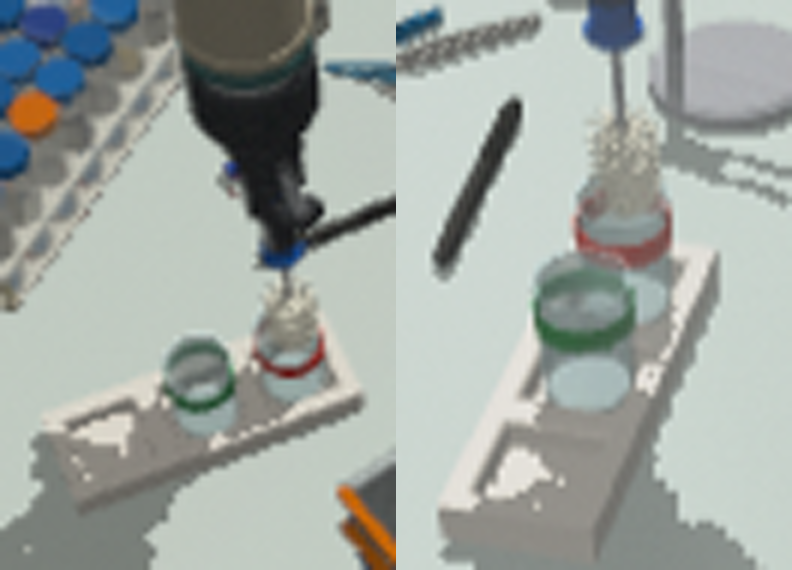

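apply_moves:
  increments:
    - [0,0,0.48,0,0,0]
    - [0,0,0.48,0,0,0]
    - [0,0,0.48,0,0,0]
    - [0,0,0.48,0,0,0]
    - [0,0,0,0,0,0]
    - [0,0,0,0,0,0]

```text
t: 18.75
tool_pos: [686.4, 91.6, 159.0]
tcp_rot: [3.142, 0.0, 1.571]
force: [0.2, 0.3, -0.3]
finger_gap: 20.8
gripper_force: 49.4
```

apply_moves:
  increments:
    - [0,0,-0.45,0,0,0]
    - [0,0,-0.45,0,0,0]
    - [0,0,-0.45,0,0,0]
    - [0,0,-0.45,0,0,0]
    - [0,0,0,0,0,0]
    - [0,0,0,0,0,0]
    - [0,0,0.45,0,0,0]
    - [0,0,0.45,0,0,0]
    - [0,0,0.45,0,0,0]
    - [0,0,0.45,0,0,0]
    - [0,0,0,0,0,0]
    - [0,0,0,0,0,0]

```text
t: 20.25
tool_pos: [686.4, 91.8, 159.1]
tcp_rot: [3.141, -0.0, 1.571]
force: [-0.9, 0.5, 0.2]
finger_gap: 20.8
gripper_force: 49.9
```

apply_moves:
  increments:
    - [0,0,-0.45,0,0,0]
    - [0,0,-0.45,0,0,0]
    - [0,0,-0.45,0,0,0]
    - [0,0,-0.45,0,0,0]
    - [0,0,0,0,0,0]
    - [0,0,0,0,0,0]
    - [0,0,0.45,0,0,0]
    - [0,0,0.45,0,0,0]
    - [0,0,0.45,0,0,0]
    - [0,0,0.45,0,0,0]
    - [0,0,0,0,0,0]
    - [0,0,0,0,0,0]

```text
t: 21.75
tool_pos: [686.4, 91.8, 159.1]
tcp_rot: [3.142, -0.0, 1.571]
force: [0.4, -0.1, -0.4]
finger_gap: 21.0
gripper_force: 49.7
```

apply_moves:
  increments:
    - [0,0,-0.93,0,0,0]
    - [0,0,-0.93,0,0,0]
    - [0,0,-0.93,0,0,0]
    - [0,0,-0.93,0,0,0]
    - [0,0,0,0,0,0]
    - [0,0,0,0,0,0]

```text
t: 22.5
tool_pos: [685.8, 91.5, 251.2]
tcp_rot: [-3.14, 0.0, 1.571]
force: [0.4, 0.5, -1.3]
finger_gap: 20.6
gripper_force: 49.6
```

```bash
python3 st.py
```

```text
22.5 [685.8  91.5 251.2] [-3.14   0.     1.571] [ 0.4  0.5 -1.3] 20.6 49.6 q [-0.01  0.7  -0.31  1.37  0.22  1.1  -0.35]
```

apply_moves:
  increments:
    - [-0.915,-0.328,0,0,0,0]
    - [-0.915,-0.328,0,0,0,0]
    - [-0.915,-0.328,0,0,0,0]
    - [-0.915,-0.328,0,0,0,0]
    - [-0.915,-0.328,0,0,0,0]
    - [-0.915,-0.328,0,0,0,0]
    - [-0.915,-0.328,0,0,0,0]
    - [-0.915,-0.328,0,0,0,0]
    - [0,0,0,0,0,0]

```text
t: 23.62
tool_pos: [619.4, -95.8, 252.1]
tcp_rot: [-3.141, 0.002, 1.565]
force: [-0.6, 0.0, -0.9]
finger_gap: 20.9
gripper_force: 49.6
```

apply_moves:
  increments:
    - [0,0,0.93,0,0,0]
    - [0,0,0.93,0,0,0]
    - [0,0,0.92,0,0,0]
    - [0,0,0,0,0,0]
    - [0,0,0,0,0,0]
    - [0,0,0,0,0,0]

```text
t: 24.38
tool_pos: [621.6, -91.1, 183.8]
tcp_rot: [3.139, 0.0, 1.571]
force: [0.8, -0.3, -0.7]
finger_gap: 21.0
gripper_force: 49.6
```

```bash
python3 st.py
```

```text
24.38 [621.6 -91.1 183.8] [3.139 0.    1.571] [ 0.8 -0.3 -0.7] 21.0 49.6 q [ 0.28  0.68 -0.3   1.64  0.25  0.86 -0.12]
```

apply_moves:
  increments:
    - [-0.11,0.49,0,0,0,0]
    - [-0.11,0.49,0,0,0,0]
    - [-0.11,0.49,0,0,0,0]
    - [-0.11,0.49,0,0,0,0]
    - [0,0,0,0,0,0]
    - [0,0,0,0,0,0]
    - [0,0,0,0,0,0]

```text
t: 25.25
tool_pos: [669.4, -102.2, 182.7]
tcp_rot: [-3.141, -0.0, 1.571]
force: [-0.5, -0.2, -1.0]
finger_gap: 20.8
gripper_force: 49.5
```

apply_moves:
  increments:
    - [0,0,0.2,0,0,0]
    - [0,0,0.2,0,0,0]
    - [0,0,0.09,0,0,0]
    - [0,0,0,0,0,0]
    - [0,0,0,0,0,0]
    - [0,0,0,0,0,0]

```text
t: 26.0
tool_pos: [669.8, -102.3, 170.4]
tcp_rot: [3.141, -0.0, 1.571]
force: [-0.2, -0.8, -1.2]
finger_gap: 20.6
gripper_force: 49.8
```

```bash
python3 st.py
python3 - <<'E'
from h import *
T=ctrl.camera('top');S=ctrl.camera('side')
c=lambda p,u,w,h:cv2.resize(np.asarray(p['pixels'])[u[1]:u[1]+h,u[0]:u[0]+w],None,fx=6,fy=6,interpolation=cv2.INTER_CUBIC)
cv2.imwrite('pics/g7.png',np.hstack([c(T,(260,145),66,95),c(S,(225,145),66,95)]))
E
```

```text
26.0 [ 669.8 -102.3  170.4] [ 3.141 -0.     1.571] [-0.2 -0.8 -1.2] 20.6 49.8 q [ 0.28  0.76 -0.3   1.5   0.26  0.92 -0.1 ]
```

View pics/g7.png

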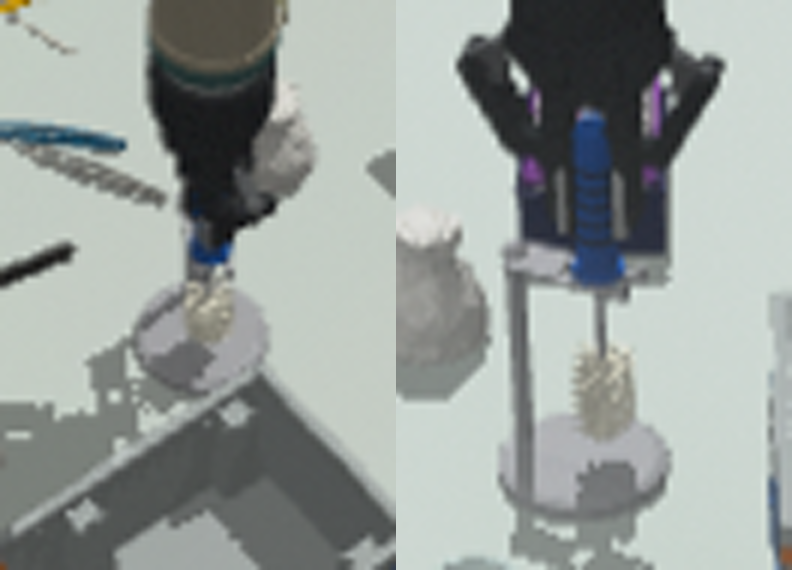

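apply_moves:
  increments:
    - [0,0,0,0,0,0]
    - [0,0,0,0,0,0]
    - [0,0,0,0,0,0]
    - [0,0,0,0,0,0]
    - [0,0,0,0,0,0]
    - [0,0,0,0,0,0]
  fingers: -1

```text
t: 26.85
tool_pos: [669.8, -102.3, 170.3]
tcp_rot: [3.142, -0.0, 1.571]
force: [-1.6, -0.1, 0.2]
finger_gap: 85.3
gripper_force: 0.0
```

apply_moves:
  increments:
    - [0,0,-0.5,0,0,0]
    - [0,0,-0.8,0,0,0]
    - [0,0,-0.9,0,0,0]
    - [0,0,-0.9,0,0,0]
    - [0,0,-0.7,0,0,0]
    - [0,0,0,0,0,0]

```text
t: 27.6
tool_pos: [670.7, -102.3, 267.4]
tcp_rot: [3.138, 0.0, 1.571]
force: [0.1, 0.2, -0.1]
finger_gap: 85.6
gripper_force: 0.0
```

apply_moves:
  increments:
    - [0.765,-0.792,0,0,0,0]
    - [0.765,-0.792,0,0,0,0]
    - [0.765,-0.792,0,0,0,0]
    - [0.765,-0.792,0,0,0,0]
    - [0.765,-0.792,0,0,0,0]
    - [0.765,-0.792,0,0,0,0]
    - [0,0,0,0,0,-0.65]
    - [0,0,0,0,0,-0.643]
    - [0,0,0,0,0,0]
    - [0,0,0,0,0,0]

```text
t: 28.85
tool_pos: [550.7, 12.3, 264.9]
tcp_rot: [-3.141, -0.0, 1.763]
force: [0.6, 0.4, -0.9]
finger_gap: 85.1
gripper_force: 0.0
```

```bash
python3 st.py
python3 - <<'E'
from h import *
import pickle
P=pickle.load(open('P.pkl','rb'))
for n,(x0,x1,y0,y1) in {'top':(195,345,160,280),'side':(200,352,150,310)}.items():
    p=ctrl.camera(n); save(p,n+'8')
    d=np.abs(np.asarray(p['pixels']).astype(int)-np.asarray(P[n]['pixels']).astype(int)).max(2)[y0:y1,x0:x1]
    cv2.imwrite(f'pics/d_{n}.png',(d>40).astype('uint8')*255)
    m=d>40
    for y in range(0,m.shape[0],8): print(''.join('#' if m[y:y+8,x:x+8].mean()>.3 else '.' for x in range(0,m.shape[1],8)))
    find(p,'tray_top_hold_plus',136); find(p,'brush_grip',175)
E
```

```text
28.85 [550.7  12.3 264.9] [-3.141 -0.     1.763] [ 0.6  0.4 -0.9] 85.1 0.0 q [ 0.19  0.49 -0.4   1.76  0.23  0.94 -0.1 ]
.........###......#
.........###.......
.........###.......
.........###.......
..........###......
...........##......
...........#.......
...................
...................
...................
...................
.....#.............
....##.............
....##.............
..#####............
tray_top_hold_plus 0.69 [292. 237.] [471.   7. 136.]
brush_grip 0.64 [292. 183.] [659. -86. 175.]
........#######....
........##...##....
.........#...#.....
...................
...................
...................
...................
...................
...................
...................
...................
...................
...................
...................
...................
...................
...................
.........#.........
........#######....
........#######....
tray_top_hold_plus 0.71 [319. 221.] [463.  28. 136.]
brush_grip 0.83 [257. 189.] [658. -40. 175.]
```

apply_moves:
  increments:
    - [0,0,0.96,0,0,0]
    - [0,0,0.96,0,0,0]
    - [0,0,0.96,0,0,0]
    - [0,0,0.96,0,0,0]
    - [0,0,0.96,0,0,0]
    - [0,0,0.96,0,0,0]
    - [0,0,0,0,0,0]
    - [0,0,0,0,0,0]

```text
t: 30.15
tool_pos: [551.5, 12.6, 122.0]
tcp_rot: [3.14, 0.0, 1.765]
force: [0.6, -0.2, 0.1]
finger_gap: 85.7
gripper_force: 0.0
```

apply_moves:
  increments:
    - [0,0,0,0,0,0]
    - [0,0,0,0,0,0]
    - [0,0,0,0,0,0]
    - [0,0,0,0,0,0]
    - [0,0,0,0,0,0]
    - [0,0,0,0,0,0]
    - [0,0,0,0,0,0]
    - [0,0,0,0,0,0]
  fingers: 1
  newtons: 80

```text
t: 31.15
tool_pos: [550.9, 12.4, 122.3]
tcp_rot: [-3.141, 0.001, 1.765]
force: [0.8, 0.1, 7.9]
finger_gap: 8.3
gripper_force: 78.2
```

```bash
python3 st.py
```

```text
31.15 [550.9  12.4 122.3] [-3.141e+00  1.000e-03  1.765e+00] [0.8 0.1 7.9] 8.3 78.2 q [ 0.13  0.67 -0.31  1.9   0.34  0.62 -0.2 ]
```

apply_moves:
  increments:
    - [0,0,-0.3,0,0,0]
    - [0,0,-0.6,0,0,0]
    - [0,0,-0.8,0,0,0]
    - [0,0,-0.8,0,0,0]
    - [0,0,-0.8,0,0,0]
    - [0,0,-0.7,0,0,0]
    - [0,0,0,0,0,0]
    - [0,0,0,0,0,0]

```text
t: 32.15
tool_pos: [550.5, 12.3, 221.0]
tcp_rot: [-3.141, -0.0, 1.765]
force: [-0.3, -0.8, -1.5]
finger_gap: 8.5
gripper_force: 78.0
```

```bash
python3 st.py
python3 - <<'E'
from h import *
for n in('top','side'):
    p=ctrl.camera(n); save(p,n+'9'); find(p,'tray_low',91);find(p,'tray_top',236);find(p,'tray_low_end',91)
a=cv2.imread('pics/top9.png')[150:290,195:345];b=cv2.imread('pics/side9.png')[150:290,200:350]
cv2.imwrite('pics/g8.png',cv2.resize(np.hstack([a,b]),None,fx=2.66,fy=2.66,interpolation=cv2.INTER_CUBIC))
E
```

```text
32.15 [550.5  12.3 221. ] [-3.141 -0.     1.765] [-0.3 -0.8 -1.5] 8.5 78.0 q [ 0.18  0.54 -0.38  1.82  0.26  0.84 -0.13]
tray_low 0.79 [292. 256.] [424.  31.  91.]
tray_top 0.7 [292. 226.] [462.  13. 236.]
tray_low_end 0.57 [292. 254.] [429.  28.  91.]
tray_low 0.93 [314. 251.] [464. 107.  91.]
tray_top 0.66 [318. 202.] [463.  86. 236.]
tray_low_end 0.87 [313. 249.] [471.  99.  91.]
```

View pics/g8.png

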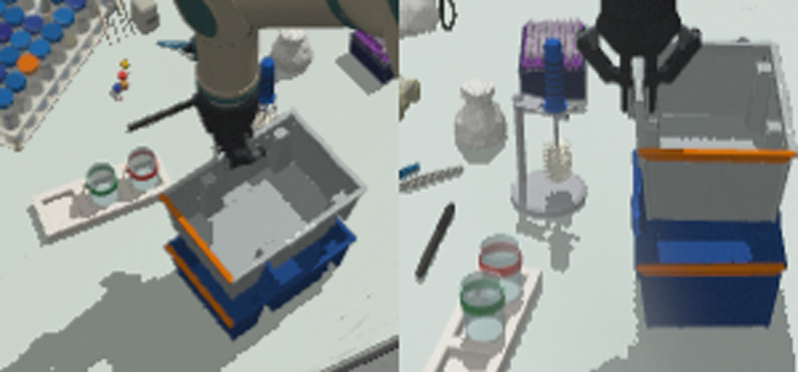

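apply_moves:
  increments:
    - [0.98,0.088,0,0,0,0]
    - [0.98,0.088,0,0,0,0]
    - [0.98,0.088,0,0,0,0]
    - [0.98,0.088,0,0,0,0]
    - [0.98,0.088,0,0,0,0]
    - [0.98,0.088,0,0,0,0]
    - [0.98,0.088,0,0,0,0]
    - [0.98,0.088,0,0,0,0]
    - [0.98,0.088,0,0,0,0]
    - [0.98,0.088,0,0,0,0]
    - [0.98,0.088,0,0,0,0]
    - [0.98,0.088,0,0,0,0]

```text
t: 34.05
tool_pos: [520.0, 306.7, 221.1]
tcp_rot: [-3.141, 0.0, 1.765]
force: [0.4, 0.1, -1.6]
finger_gap: 8.8
gripper_force: 78.0
```

apply_moves:
  increments:
    - [0.98,0.088,0,0,0,0]
    - [0.98,0.088,0,0,0,0]
    - [0,0,0,0,0,-0.92]
    - [0,0,0,0,0,-0.92]
    - [0,0,0,0,0,-0.92]
    - [0,0,0,0,0,-0.92]
    - [0,0,0,0,0,-0.92]
    - [0,0,0,0,0,-0.92]
    - [0,0,0,0,0,-0.92]
    - [0,0,0,0,0,-0.92]
    - [0,0,0,0,0,-0.92]
    - [0,0,0,0,0,-0.9]

```text
t: 35.55
tool_pos: [515.0, 354.7, 221.0]
tcp_rot: [-3.141, -0.0, -3.137]
force: [0.4, 0.3, -2.2]
finger_gap: 8.9
gripper_force: 78.0
```

apply_moves:
  increments:
    - [0,0,0,0,0,0]
    - [0,0,0,0,0,0]

```text
t: 35.8
tool_pos: [515.0, 354.8, 221.2]
tcp_rot: [-3.141, -0.0, 3.139]
force: [-0.0, 0.6, -1.0]
finger_gap: 8.6
gripper_force: 78.1
```

```bash
python3 st.py
```

```text
35.8 [515.  354.8 221.2] [-3.141 -0.     3.139] [-0.   0.6 -1. ] 8.6 78.1 q [-0.22  0.71 -0.73  1.6   0.53  1.04  0.45]
```

apply_moves:
  increments:
    - [0,0,0.95,0,0,0]
    - [0,0,0.95,0,0,0]
    - [0,0,0.95,0,0,0]
    - [0,0,0.95,0,0,0]
    - [0,0,0.95,0,0,0]
    - [0,0,0.85,0,0,0]
    - [0,0,0.1,0,0,0]
    - [0,0,0.04,0,0,0]
    - [0,0,0,0,0,0]

```text
t: 36.92
tool_pos: [515.0, 354.7, 78.7]
tcp_rot: [-3.141, 0.0, 3.142]
force: [-1.2, -1.1, 4.6]
finger_gap: 9.2
gripper_force: 80.2
```

```bash
python3 st.py
```

```text
36.92 [515.  354.7  78.7] [-3.141  0.     3.142] [-1.2 -1.1  4.6] 9.2 80.2 q [-0.29  0.88 -0.62  1.71  0.68  0.78  0.33]
```

apply_moves:
  increments:
    - [0,0,0,0,0,0]
    - [0,0,0,0,0,0]
    - [0,0,0,0,0,0]
    - [0,0,0,0,0,0]
    - [0,0,0,0,0,0]
    - [0,0,-0.6,0,0,0]
    - [0,0,-0.9,0,0,0]
    - [0,0,-0.95,0,0,0]
    - [0,0,-0.95,0,0,0]
    - [0,0,-0.95,0,0,0]
    - [0,0,-0.85,0,0,0]
  fingers: -1

```text
t: 38.3
tool_pos: [515.1, 355.2, 210.0]
tcp_rot: [3.141, 0.001, -3.141]
force: [-0.1, 0.5, 0.4]
finger_gap: 85.2
gripper_force: 0.0
```

apply_moves:
  increments:
    - [0,0,0,0,0,0.95]
    - [0,0,0,0,0,0.95]
    - [0,0,0,0,0,0.95]
    - [0,0,0,0,0,0.95]
    - [0,0,0,0,0,0.95]
    - [0,0,0,0,0,0.95]
    - [0,0,0,0,0,0.95]
    - [0,0,0,0,0,0.95]
    - [0,0,0,0,0,0.95]
    - [0,0,0,0,0,0.95]
    - [0,0,0,0,0,0.97]
    - [0,0,0,0,0,0]

```text
t: 39.8
tool_pos: [514.9, 355.5, 208.9]
tcp_rot: [3.141, -0.001, 1.573]
force: [0.3, -0.4, -0.7]
finger_gap: 85.4
gripper_force: 0.0
```

apply_moves:
  increments:
    - [-0.997,0.855,0,0,0,0]
    - [-0.997,0.855,0,0,0,0]
    - [-0.997,0.855,0,0,0,0]
    - [-0.997,0.855,0,0,0,0]
    - [-0.997,0.855,0,0,0,0]
    - [-0.997,0.855,0,0,0,0]
    - [-0.997,0.855,0,0,0,0]
    - [-0.997,0.855,0,0,0,0]
    - [0,0,0,0,0,0]
    - [0,0,0,0,0,0]

```text
t: 41.05
tool_pos: [685.4, 156.7, 208.0]
tcp_rot: [-3.141, -0.002, 1.573]
force: [-0.1, 0.2, -0.0]
finger_gap: 85.5
gripper_force: 0.0
```

```bash
python3 st.py
python3 - <<'E'
from h import *
for n in('top','side'):
    p=ctrl.camera(n); save(p,n+'10')
    for t,z in [('tray_top',91),('tray_top_end',91),('tray_low',91),('tray_low_end',91),('beaker_green',50),('beaker_red',50)]: find(p,t,z)
E
```

```text
41.05 [685.4 156.7 208. ] [-3.141e+00 -2.000e-03  1.573e+00] [-0.1  0.2 -0. ] 85.5 0.0 q [-0.1   0.76 -0.31  1.38  0.24  1.04 -0.45]
tray_top 0.86 [217. 265.] [509. 288.  91.]
tray_top_end 0.85 [219. 269.] [491. 287.  91.]
tray_top_end 0.57 [294. 196.] [651. -92.  91.]
tray_low 0.95 [292. 244.] [465.   7.  91.]
tray_low 0.73 [218. 267.] [500. 285.  91.]
tray_low_end 0.57 [288. 246.] [466.  24.  91.]
beaker_green 0.64 [227. 225.] [672. 190.  50.]
beaker_green 0.63 [233. 219.] [683. 156.  50.]
beaker_red 0.56 [249. 210.] [695.  84.  50.]
tray_top 0.62 [279. 301.] [519. 317.  91.]
tray_top_end 0.93 [286. 303.] [501. 320.  91.]
tray_low 0.95 [314. 238.] [473.  50.  91.]
tray_low 0.36 [255. 193.] [ 693. -150.   91.]
tray_low_end 0.75 [313. 239.] [475.  56.  91.]
tray_low_end 0.69 [256. 223.] [652.  11.  91.]
beaker_green 0.65 [231. 262.] [691. 152.  50.]
beaker_red 0.71 [256. 225.] [662. -34.  50.]
beaker_red 0.61 [239. 247.] [685.  81.  50.]
```

```bash
cat > blue.py <<'E'
from h import *
import pickle,sys
from scipy.optimize import minimize
P=pickle.load(open('P.pkl','rb'))
PTS=np.array([(sx*a,sy*b,z) for a,b,z in [(64.5,97.5,0),(72.5,105,77),(72.5,105,91),(80,25,91),(80,25,71)] for sx in(1,-1) for sy in(1,-1)])
K=4
def mask(img):
    h=cv2.cvtColor(img,cv2.COLOR_BGR2HSV)
    m=cv2.inRange(h,(100,110,25),(128,255,255))|cv2.inRange(h,(8,160,120),(20,255,255))
    R=np.zeros_like(m); return m
def hull(n,q,up=0):
    c,s=np.cos(q[2]),np.sin(q[2]); X=PTS@np.array([[c,s,0],[-s,c,0],[0,0,1]])+[q[0],q[1],up]
    u=np.array([proj(P[n],x) for x in X],np.float32)
    return cv2.convexHull(u)[:,0]
def rend(n,q,up=0):
    M=np.zeros((420*K,560*K),np.uint8); cv2.fillConvexPoly(M,((hull(n,q,up)+.5)*K*16).round().astype(np.int32),255,shift=4)
    return cv2.resize(M,(560,420),interpolation=cv2.INTER_AREA)/255.
def run(imgs,q0,cams):
    D={}
    for n in cams:
        m=mask(imgs[n]); w=cv2.dilate((rend(n,q0)>0).astype('uint8'),np.ones((33,33)))
        m=m*w; k,l,st,_=cv2.connectedComponentsWithStats(cv2.morphologyEx(m,cv2.MORPH_CLOSE,np.ones((3,3))))
        j=1+np.argmax(st[1:,4]); pts=cv2.findNonZero((l==j).astype('uint8')); h=cv2.convexHull(pts)
        M=np.zeros((420,560),np.uint8); cv2.fillConvexPoly(M,h,255); D[n]=M/255.
    def cost(d):
        q=np.array(q0)+d*[10,10,.1]; return sum(np.abs(rend(n,q)-D[n]).sum()/D[n].sum() for n in cams)
    r=minimize(cost,np.zeros(3),method='Nelder-Mead',options=dict(initial_simplex=[[0,0,0],[2,0,0],[0,2,0],[0,0,1.5]],xatol=.01,fatol=1e-4))
    return np.array(q0)+r.x*[10,10,.1],r.fun
if __name__=='__main__':
    tag=sys.argv[1]; imgs={n:cv2.imread(f'pics/{n}{tag}.png') for n in('top','side')}
    for c in (('top',),('side',),('top','side')):
        q,f=run(imgs,[477,-2,.194],c); print(c,q.round(3),round(f,3))
E
python3 blue.py 10
```

```text
('top',) [4.80744e+02 1.64000e-01 2.03000e-01] 0.065
('side',) [ 4.79981e+02 -9.17700e+00  2.28000e-01] 0.061
('top', 'side') [ 4.80534e+02 -4.60200e+00  2.24000e-01] 0.169
```

apply_moves:
  increments:
    - [0,0,0.94,0,0,0]
    - [0,0,0.94,0,0,0]
    - [0,0,0.94,0,0,0]
    - [0,0,0.94,0,0,0]
    - [0,0,0.94,0,0,0]
    - [0,0,0.94,0,0,0]
    - [0,0,0.94,0,0,0]
    - [0,0,0,0,0,0]

```text
t: 42.75
tool_pos: [684.5, 155.1, 41.0]
tcp_rot: [-3.137, 0.001, 1.571]
force: [0.1, 0.0, 0.5]
finger_gap: 85.4
gripper_force: 0.0
```

apply_moves:
  increments:
    - [0,0,0,0,0,0]
    - [0,0,0,0,0,0]
    - [0,0,0,0,0,0]
    - [0,0,0,0,0,0]
    - [0,0,0,0,0,0]
    - [0,0,0,0,0,0]
    - [0,0,0,0,0,0]
  fingers: 1
  newtons: 30

```text
t: 43.62
tool_pos: [687.4, 155.9, 44.7]
tcp_rot: [3.139, -0.001, 1.571]
force: [1.4, 0.3, 5.8]
finger_gap: 46.3
gripper_force: 30.6
```

apply_moves:
  increments:
    - [0,0,-0.4,0,0,0]
    - [0,0,-0.8,0,0,0]
    - [0,0,-0.9,0,0,0]
    - [0,0,-0.9,0,0,0]
    - [0,0,-0.9,0,0,0]
    - [0,0,-0.9,0,0,0]
    - [0,0,0,0,0,0]

```text
t: 44.5
tool_pos: [687.3, 156.3, 166.8]
tcp_rot: [3.137, -0.001, 1.571]
force: [0.3, -0.3, -1.3]
finger_gap: 46.1
gripper_force: 30.9
```

```bash
python3 st.py
```

```text
44.5 [687.3 156.3 166.8] [ 3.137e+00 -1.000e-03  1.571e+00] [ 0.3 -0.3 -1.3] 46.1 30.9 q [-0.1   0.8  -0.3   1.42  0.26  0.96 -0.47]
```

apply_moves:
  increments:
    - [-0.9,-0.88,0,0,0,0]
    - [-0.9,-0.88,0,0,0,0]
    - [-0.9,-0.88,0,0,0,0]
    - [-0.9,-0.88,0,0,0,0]
    - [-0.9,-0.88,0,0,0,0]
    - [-0.9,-0.88,0,0,0,0]
    - [-0.9,-0.88,0,0,0,0]
    - [-0.9,-0.88,0,0,0,0]
    - [-0.9,-0.88,0,0,0,0]
    - [0,0,0,0,0,-0.68]
    - [0,0,0,0,0,-0.68]
    - [0,0,0,0,0,0]

```text
t: 46.0
tool_pos: [487.6, -47.1, 163.1]
tcp_rot: [-3.141, -0.001, 1.774]
force: [0.3, -0.3, 0.1]
finger_gap: 46.4
gripper_force: 31.0
```

```bash
python3 st.py
python3 - <<'E'
from h import *
for n in('top','side'):
    p=ctrl.camera(n); save(p,n+'11'); find(p,'beaker_green',165)
a=cv2.imread('pics/top11.png')[165:285,197:347];b=cv2.imread('pics/side11.png')[175:295,235:385]
cv2.imwrite('pics/g9.png',cv2.resize(np.hstack([a,b]),None,fx=2.66,fy=2.66,interpolation=cv2.INTER_CUBIC))
E
python3 blue.py 11
```

```text
46.0 [487.6 -47.1 163.1] [-3.141e+00 -1.000e-03  1.774e+00] [ 0.3 -0.3  0.1] 46.4 31.0 q [ 0.3   0.55 -0.38  2.03  0.34  0.62 -0.1 ]
beaker_green 0.61 [301. 228.] [476. -32. 165.]
beaker_green 0.57 [186. 301.] [400. 425. 165.]
beaker_green 0.75 [315. 199.] [486. -34. 165.]
('top',) [ 4.80046e+02 -1.69000e-01  2.01000e-01] 0.063
('side',) [ 4.80043e+02 -9.05400e+00  2.19000e-01] 0.062
('top', 'side') [ 4.79717e+02 -3.00500e+00  2.11000e-01] 0.153
```

View pics/g9.png

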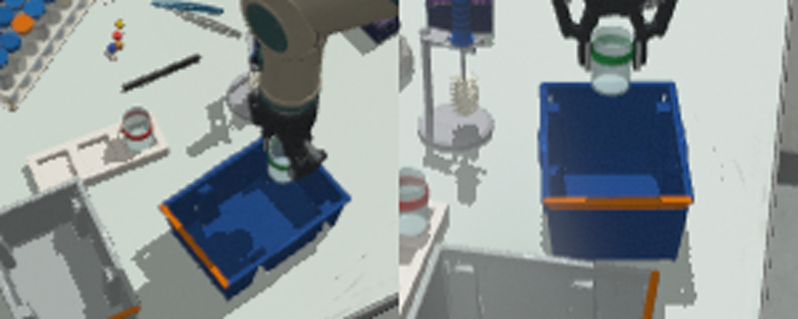

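apply_moves:
  increments:
    - [0,0,0.9,0,0,0]
    - [0,0,0.9,0,0,0]
    - [0,0,0.9,0,0,0]
    - [0,0,0.9,0,0,0]
    - [0,0,0.8,0,0,0]
    - [0,0,0.4,0,0,0]
    - [0,0,0.1,0,0,0]
    - [0,0,0.06,0,0,0]
    - [0,0,0,0,0,0]

```text
t: 47.32
tool_pos: [488.6, -47.0, 39.8]
tcp_rot: [3.141, 0.0, 1.775]
force: [-0.0, 1.1, 0.0]
finger_gap: 45.7
gripper_force: 31.0
```

```bash
python3 st.py
```

```text
47.33 [488.6 -47.   39.8] [3.141 0.    1.775] [-0.   1.1  0. ] 45.7 31.0 q [ 0.18  0.76 -0.21  2.1   0.48  0.32 -0.23]
```

apply_moves:
  increments:
    - [0,0,0.04,0,0,0]
    - [0,0,0.04,0,0,0]
    - [0,0,0,0,0,0]

```text
t: 47.7
tool_pos: [489.2, -47.0, 39.1]
tcp_rot: [3.139, 0.001, 1.775]
force: [-2.0, -0.1, 15.1]
finger_gap: 46.5
gripper_force: 28.4
```

apply_moves:
  increments:
    - [0,0,-0.03,0,0,0]
    - [0,0,0,0,0,0]
    - [0,0,0,0,0,0]
    - [0,0,0,0,0,0]
    - [0,0,0,0,0,0]
  fingers: -0.55

```text
t: 48.32
tool_pos: [488.2, -47.0, 37.9]
tcp_rot: [-3.141, -0.0, 1.775]
force: [-0.1, 0.0, -0.1]
finger_gap: 66.3
gripper_force: 0.0
```

apply_moves:
  increments:
    - [0,0,-0.4,0,0,0]
    - [0,0,-0.9,0,0,0]
    - [0,0,-0.9,0,0,0]
    - [0,0,-0.9,0,0,0]
    - [0,0,-0.9,0,0,0]
    - [0,0,-0.9,0,0,0]
    - [0,0,0,0,0,0.68]
    - [0,0,0,0,0,0.68]
    - [0,0,0,0,0,0]

```text
t: 49.45
tool_pos: [488.2, -47.0, 161.2]
tcp_rot: [3.141, 0.0, 1.573]
force: [0.1, 0.1, 0.1]
finger_gap: 66.1
gripper_force: 0.0
```

apply_moves:
  increments:
    - [0.86,0.985,0,0,0,0]
    - [0.86,0.985,0,0,0,0]
    - [0.86,0.985,0,0,0,0]
    - [0.86,0.985,0,0,0,0]
    - [0.86,0.985,0,0,0,0]
    - [0.86,0.985,0,0,0,0]
    - [0.2,0.985,0,0,0,0]
    - [0.2,0.985,0,0,0,0]
    - [0,0,0,0,0,0]
    - [0,0,0,0,0,0]
  fingers: -1

```text
t: 50.7
tool_pos: [684.0, 91.8, 160.3]
tcp_rot: [-3.14, 0.0, 1.572]
force: [0.1, 0.6, 0.4]
finger_gap: 85.3
gripper_force: 0.0
```

```bash
python3 st.py;python3 - <<'E'
from h import *
for n in('top','side'):
    p=ctrl.camera(n); save(p,n+'12'); find(p,'beaker_green',40); find(p,'beaker_red',50)
E
```

```text
50.7 [684.   91.8 160.3] [-3.14   0.     1.572] [0.1 0.6 0.4] 85.3 0.0 q [-0.    0.79 -0.31  1.46  0.28  0.93 -0.39]
beaker_green 0.6 [299. 241.] [486. -34.  40.]
beaker_red 0.53 [249. 213.] [684.  91.  50.]
beaker_red 0.53 [289. 246.] [482.  11.  50.]
beaker_green 0.92 [312. 231.] [494. -47.  40.]
beaker_red 0.86 [240. 251.] [678.  99.  50.]
beaker_red 0.22 [294. 371.] [453. 482.  50.]
```

apply_moves:
  increments:
    - [0,0.03,0.94,0,0,0]
    - [0,0,0.94,0,0,0]
    - [0,0,0.94,0,0,0]
    - [0,0,0.94,0,0,0]
    - [0,0,0.94,0,0,0]
    - [0,0,0,0,0,0]
    - [0,0,0,0,0,0]

```text
t: 51.88
tool_pos: [686.4, 92.3, 43.7]
tcp_rot: [3.141, -0.0, 1.571]
force: [1.2, 0.5, 0.1]
finger_gap: 85.4
gripper_force: 0.0
```

apply_moves:
  increments:
    - [0,0,0,0,0,0]
    - [0,0,0,0,0,0]
    - [0,0,0,0,0,0]
    - [0,0,0,0,0,0]
    - [0,0,0,0,0,0]
    - [0,0,0,0,0,0]
    - [0,0,0,0,0,0]
  fingers: 1
  newtons: 30

```text
t: 52.75
tool_pos: [686.6, 92.2, 44.2]
tcp_rot: [3.14, -0.0, 1.571]
force: [-0.9, -0.1, 5.8]
finger_gap: 46.5
gripper_force: 30.5
```

apply_moves:
  increments:
    - [0,0,-0.4,0,0,0]
    - [0,0,-0.8,0,0,0]
    - [0,0,-0.9,0,0,0]
    - [0,0,-0.9,0,0,0]
    - [0,0,-0.9,0,0,0]
    - [0,0,-0.9,0,0,0]
    - [0,0,0,0,0,0]

```text
t: 53.62
tool_pos: [687.5, 92.6, 166.6]
tcp_rot: [3.136, -0.001, 1.571]
force: [1.0, -0.1, -0.9]
finger_gap: 46.2
gripper_force: 31.3
```

```bash
python3 st.py
python3 - <<'E'
from h import *
for n in('top','side'):
    p=ctrl.camera(n); save(p,n+'13')
E
python3 blue.py 12;python3 blue.py 13
```

```text
53.62 [687.5  92.6 166.6] [ 3.136e+00 -1.000e-03  1.571e+00] [ 1.  -0.1 -0.9] 46.2 31.3 q [-0.    0.79 -0.31  1.45  0.28  0.94 -0.39]
('top',) [ 4.8096e+02 -2.2300e+00  2.0100e-01] 0.032
('side',) [ 4.79492e+02 -8.92400e+00  2.17000e-01] 0.067
('top', 'side') [ 4.80127e+02 -4.68200e+00  2.21000e-01] 0.12
('top',) [ 4.81094e+02 -2.02800e+00  1.99000e-01] 0.034
('side',) [ 4.79492e+02 -8.92400e+00  2.17000e-01] 0.065
('top', 'side') [ 4.79842e+02 -4.25000e+00  2.17000e-01] 0.118
```

apply_moves:
  increments:
    - [-0.378,-0.922,0,0,0,0]
    - [-0.378,-0.922,0,0,0,0]
    - [-0.378,-0.922,0,0,0,0]
    - [-0.378,-0.922,0,0,0,0]
    - [-0.378,-0.922,0,0,0,0]
    - [-0.378,-0.922,0,0,0,0]
    - [-0.378,-0.922,0,0,0,0]
    - [-0.378,-0.922,0,0,0,0]
    - [-0.378,-0.922,0,0,0,0]
    - [0,0,0,0,0,-0.68]
    - [0,0,0,0,0,-0.68]
    - [0,0,0,0,0,0]

```text
t: 55.22
tool_pos: [477.8, 6.8, 162.5]
tcp_rot: [-3.14, -0.001, 1.774]
force: [0.5, -1.1, -0.6]
finger_gap: 46.2
gripper_force: 31.3
```

```bash
python3 st.py
```

```text
55.23 [477.8   6.8 162.5] [-3.140e+00 -1.000e-03  1.774e+00] [ 0.5 -1.1 -0.6] 46.2 31.3 q [ 0.2   0.54 -0.38  2.06  0.34  0.6  -0.22]
```

apply_moves:
  increments:
    - [0,0,0.9,0,0,0]
    - [0,0,0.9,0,0,0]
    - [0,0,0.9,0,0,0]
    - [0,0,0.9,0,0,0]
    - [0,0,0.8,0,0,0]
    - [0,0,0.4,0,0,0]
    - [0,0,0.1,0,0,0]
    - [0,0,0.06,0,0,0]
    - [0,0,0,0,0,0]

```text
t: 56.35
tool_pos: [478.8, 7.0, 39.5]
tcp_rot: [3.141, 0.0, 1.775]
force: [-0.9, 0.3, -0.3]
finger_gap: 46.2
gripper_force: 31.3
```

```bash
python3 st.py
```

```text
56.35 [478.8   7.   39.5] [3.141 0.    1.775] [-0.9  0.3 -0.3] 46.2 31.3 q [ 0.07  0.76 -0.2   2.13  0.5   0.3  -0.36]
```

apply_moves:
  increments:
    - [0,0,0.04,0,0,0]
    - [0,0,0.03,0,0,0]
    - [0,0,0,0,0,0]

```text
t: 56.72
tool_pos: [479.0, 6.9, 39.0]
tcp_rot: [3.14, 0.001, 1.775]
force: [-2.5, -0.5, 15.1]
finger_gap: 46.0
gripper_force: 31.9
```

apply_moves:
  increments:
    - [0,0,-0.02,0,0,0]
    - [0,0,0,0,0,0]
    - [0,0,0,0,0,0]
    - [0,0,0,0,0,0]
    - [0,0,0,0,0,0]
  fingers: -0.55

```text
t: 57.35
tool_pos: [478.4, 7.0, 37.7]
tcp_rot: [-3.141, -0.0, 1.775]
force: [0.1, 0.9, -1.0]
finger_gap: 66.1
gripper_force: 0.0
```

apply_moves:
  increments:
    - [0,0,-0.4,0,0,0]
    - [0,0,-0.9,0,0,0]
    - [0,0,-0.9,0,0,0]
    - [0,0,-0.9,0,0,0]
    - [0,0,-0.9,0,0,0]
    - [0,0,-0.9,0,0,0]
    - [0,0,0,0,0,0]
    - [0,0,0,0,0,0]

```text
t: 58.35
tool_pos: [478.1, 6.7, 160.2]
tcp_rot: [-3.141, 0.0, 1.775]
force: [0.0, 0.0, -0.3]
finger_gap: 66.4
gripper_force: 0.0
```

```bash
python3 st.py
```

```text
58.35 [478.1   6.7 160.2] [-3.141  0.     1.775] [ 0.   0.  -0.3] 66.4 0.0 q [ 0.2   0.54 -0.4   2.06  0.36  0.6  -0.24]
```

apply_moves:
  increments:
    - [0,0,0,0,0,0.986]
    - [0,0,0,0,0,0.986]
    - [0,0,0,0,0,0.986]
    - [0,0,0,0,0,0.986]
    - [0,0,0,0,0,0.986]
    - [0,0,0,0,0,0.986]
    - [0,0,0,0,0,0.986]
    - [0,0,0,0,0,0.986]
    - [0,0,0,0,0,0.986]
    - [0,0,0,0,0,0.986]
    - [0,0,0,0,0,0.986]
    - [0,0,0,0,0,0.986]
  fingers: -1

```text
t: 59.85
tool_pos: [477.7, 6.9, 159.4]
tcp_rot: [3.141, 0.002, -0.004]
force: [0.2, -0.7, 1.0]
finger_gap: 85.0
gripper_force: 0.0
```

apply_moves:
  increments:
    - [0.183,-0.99,0,0,0,0]
    - [0.183,-0.99,0,0,0,0]
    - [0.183,-0.99,0,0,0,0]
    - [0.183,-0.99,0,0,0,0]
    - [0.183,-0.99,0,0,0,0]
    - [0.183,-0.99,0,0,0,0]
    - [0.183,-0.99,0,0,0,0]
    - [0.183,-0.99,0,0,0,0]
    - [0,0,0,0,0,0]
    - [0,0,0,0,0,0]

```text
t: 61.1
tool_pos: [514.3, 203.7, 159.6]
tcp_rot: [3.14, 0.002, 0.0]
force: [0.5, -0.7, 0.3]
finger_gap: 85.3
gripper_force: 0.0
```

```bash
python3 st.py
python3 - <<'E'
from h import *
import pickle
P={}
for n in('top','side'):
    p=ctrl.camera(n); P[n]=p; save(p,n+'14')
    for t,z in [('tray_top',91),('tray_top_end',91)]: find(p,t,z)
a=cv2.resize(np.asarray(P['top']['pixels'])[195:307,182:332],None,fx=2.66*2,fy=2.66*2,interpolation=cv2.INTER_CUBIC)
cv2.imwrite('pics/g10.png',a)
E
python3 blue.py 14
```

```text
61.1 [514.3 203.7 159.6] [3.14e+00 2.00e-03 0.00e+00] [ 0.5 -0.7  0.3] 85.3 0.0 q [-0.53  0.61  0.15  1.88 -0.14  0.67 -1.86]
tray_top 0.62 [215. 277.] [470. 309.  91.]
tray_top_end 0.82 [214. 277.] [469. 313.  91.]
tray_top 0.64 [288. 311.] [493. 344.  91.]
tray_top_end 0.77 [292. 305.] [487. 325.  91.]
('top',) [4.79603e+02 6.80700e+00 2.14000e-01] 1.352
('side',) [ 4.7058e+02 -1.0286e+01  1.4700e-01] 0.188
('top', 'side') [4.79816e+02 6.10000e-01 2.22000e-01] 1.622
```

Run:
```python
from blue import *
for n in('top','side'):
    h=hull(n,[515,280,1.571]); print(n,h.min(0),h.max(0)); h=hull(n,[495,300,1.571]); print(n,h.min(0),h.max(0))
    a=cv2.imread(f'pics/{n}13.png').astype(int);b=cv2.imread(f'pics/{n}14.png').astype(int)
    m=np.abs(a-b).max(2)>40
    print(n); 
    for y in range(160,344,8): print(y,''.join('#' if m[y:y+8,x:x+8].mean()>.3 else '.' for x in range(168,352,8)))
    M=mask(b.astype('uint8')); k,l,st,_=cv2.connectedComponentsWithStats(M); print(st[st[:,4]>60])
```

```text
top [189.22655 231.8334 ] [248.62227 302.6173 ]
top [185.8222 238.1728] [245.65779 309.83115]
top
160 ........#############.#
168 .......################
176 ......##############.##
184 .....##################
192 ....###################
200 .....##################
208 .....####..############
216 ......####..###########
224 .....######..##########
232 .....######...##.######
240 ....####......#########
248 ..##..#.......#########
256 .##...........#.#######
264 ###.#............####..
272 ##..#.............###..
280 .#...##...........###.#
288 .#...#.............###.
296 ##..##.............####
304 ##..................##.
312 ###.................###
320 ######...............##
328 #######................
336 ######................#
[[     0      0    560    420 225930]
 [   370      5     10     11     72]
 [   415     66     13     15     85]
 [   125     69     12      9     68]
 [   271    115     13     10     72]
 [   170    142     58     49   1086]
 [   127    163     25     13    115]
 [   258    230     43     47    875]
 [   207    287     41     19     99]
 [    29    288 
[... 982 characters left out ...]
     10    103]
 [    99     58     17     15    177]
 [    53     67     16     15    145]
 [     0    146     18     24    299]
 [   254    164      9     28    160]
 [    35    169     12     14    118]
 [   146    169     16     19    122]
 [   123    205      9     20    103]
 [   134    207     26     40    420]
 [   292    206     54     46   1453]
 [   179    212     28     15     68]
 [   105    228     18     32    312]
 [   130    229     24     38    427]
 [   118    232     24     39    445]
 [   152    246     15     18    190]
 [   300    254     43     19    680]
 [   115    264     13     11    119]
 [   330    282     10     44    143]
 [     0    294     67     44    804]]
```

Run:
```python
import cv2,numpy as np
a=cv2.imread('pics/top14.png')[226:316,180:256];b=cv2.imread('pics/side14.png')[264:354,232:342]
cv2.imwrite('pics/g11.png',cv2.resize(np.hstack([a,b]),None,fx=4.25,fy=4.25,interpolation=cv2.INTER_CUBIC))
```

```text
(no output)
```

View pics/g11.png

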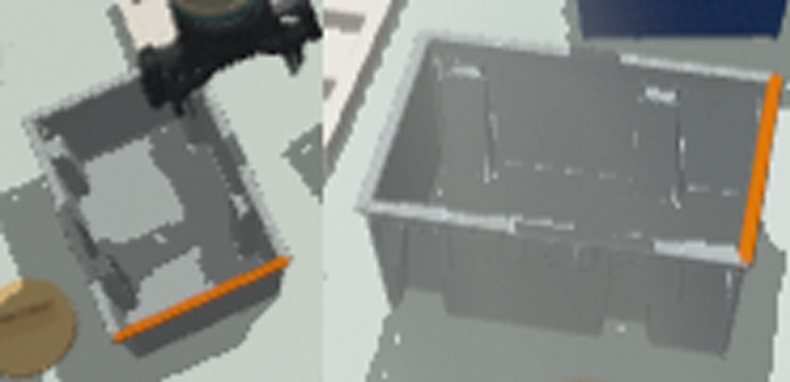

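```bash
cat > fit2.py <<'E'
from h import *
import pickle
from scipy.optimize import least_squares
P=pickle.load(open('P.pkl','rb'))
def fit(name,pts,x0,dz=0):
  for v in [('top',),('side',),('top','side')]:
    def res(q):
        c,s=np.cos(q[2]),np.sin(q[2])
        return np.concatenate([proj(P[n],[q[0]+c*X[0]-s*X[1],q[1]+s*X[0]+c*X[1],X[2]])-u for n,X,u in pts if n in v])
    r=least_squares(res,x0,x_scale=[10,10,.1],loss='soft_l1'); print(name,v,r.x.round(3),'rms',np.sqrt((res(r.x)**2).mean()).round(2))
a,b=72.5,105
t=lambda x,y:np.array([x/4.25+180,y/4.25+226]); s=lambda x,y:np.array([(x-323)/4.25+232,y/4.25+264])
fit('grey',[('top',(a,-b,91),t(25,120)),('top',(a,b,91),t(118,338)),('top',(-a,b,91),t(289,260)),
 ('side',(-a,-b,91),s(428,38)),('side',(a,-b,91),s(361,208)),('side',(a,b,91),s(747,258)),('side',(-a,b,91),s(777,78)),('side',(64.5,-97.5,0),s(395,308)),('side',(64.5,97.5,0),s(725,355))],(500,290,1.57))
t=lambda x,y:np.array([x/2.66+197,y/2.66+165]); s=lambda x,y:np.array([(x-399)/2.66+235,y/2.66+175])
fit('blue',[('top',(a,b,91),t(161,206)),('top',(-a,b,91),t(228,287)),('top',(-a,-b,91),t(350,198)),
 ('side',(a,-b,91),s(541,83)),('side',(-a,-b,91),s(685,83)),('side',(a,b,91),s(545,197)),('side',(-a,b,91),s(692,197)),('side',(64.5,97.5,0),s(552,248)),('side',(-64.5,97.5,0),s(680,258))],(480,-2,.2))
E
python3 fit2.py
```

```text
grey ('top',) [489.763 297.292   1.585] rms 0.65
grey ('side',) [492.054 296.47    1.579] rms 0.73
grey ('top', 'side') [491.608 296.701   1.58 ] rms 0.76
blue ('top',) [ 4.7381e+02 -6.5400e-01  2.0300e-01] rms 0.73
blue ('side',) [ 4.75549e+02 -6.45100e+00  1.72000e-01] rms 1.87
blue ('top', 'side') [ 4.75513e+02 -4.29700e+00  1.86000e-01] rms 1.76
```

```bash
cat > orange.py <<'E'
from blue import *
def comps(img):
    h=cv2.cvtColor(img,cv2.COLOR_BGR2HSV); m=cv2.inRange(h,(7,150,110),(20,255,255))
    k,l,st,_=cv2.connectedComponentsWithStats(m); out=[]
    for j in range(1,k):
        if st[j,4]>50:
            p=np.argwhere(l==j)[:,::-1]; c=p.mean(0); v=np.linalg.svd(p-c,full_matrices=False)[2][0]; t=(p-c)@v
            out.append((c,st[j,4],c+v*(t.min()-.3),c+v*(t.max()+.3)))
    return out
for tag in sys.argv[1:]:
    for n in('top','side'):
        for c,ar,e0,e1 in comps(cv2.imread(f'pics/{n}{tag}.png')):
            w=[at(P[n],u,84)[:2].round(1) for u in (c,e0,e1)]
            if 350<w[0][0]<600 and -150<w[0][1]<400: print(tag,n,ar,c.round(1),*w,'len',np.linalg.norm(w[2]-w[1]).round(0),'ang',np.arctan2(*(w[2]-w[1])[::-1]).round(3))
E
python3 orange.py 12 13 14
python3 - <<'E'
from blue import *
# expected centroid of outer face
for nm,q in (('grey expected',(515,280,1.571)),('blue?',(478,-3,.2))):
    R=np.array([-np.sin(q[2]),np.cos(q[2])])*105+q[:2]; print(nm,R)
E
```

```text
12 top 83 [269.2 256.6] [459.9 103.7] [535.2 118.1] [386.3  89.6] len 152.0 ang -2.952
12 top 98 [228.5 295.3] [388.5 291.9] [388.2 221.5] [388.7 371.8] len 150.0 ang 1.567
12 side 192 [320.3 250.6] [450.1  95.4] [532.2 111.2] [385.6  83. ] len 149.0 ang -2.952
12 side 147 [334.4 303.2] [388.4 290.9] [388.5 211.5] [388.3 363.8] len 152.0 ang 1.572
13 top 83 [269.2 256.6] [459.9 103.7] [535.2 118.1] [386.3  89.6] len 152.0 ang -2.952
13 top 97 [228.7 295.2] [388.4 291.3] [388.3 221.5] [388.5 371.8] len 150.0 ang 1.569
13 side 196 [319.7 250.6] [451.5  95.8] [532.2 111.5] [385.6  82.9] len 149.0 ang -2.949
13 side 147 [334.4 303.2] [388.4 290.9] [388.5 211.5] [388.3 363.8] len 152.0 ang 1.572
14 top 83 [269.2 256.6] [459.9 103.7] [535.2 118.1] [386.3  89.6] len 152.0 ang -2.952
14 top 115 [226.9 296.1] [388.3 298.1] [388.5 221.5] [388.1 373.1] len 152.0 ang 1.573
14 side 186 [319.6 250.7] [451.7  96. ] [526.6 111.3] [385.6  82.5] len 144.0 ang -2.94
14 side 151 [334.4 303.4] [388.4 291.7] [388.4 211.5] [388.4 363.8] len 152.0 ang 1.571
grey expected [410.00000218 279.97861431]
blue? [457.13972027  99.90699067]
```

```bash
python3 orange.py 10 11
```

```text
10 top 83 [269.2 256.6] [459.9 103.7] [535.2 118.1] [386.3  89.6] len 152.0 ang -2.952
10 top 110 [228.7 289.3] [408.3 283.2] [408.5 208.1] [408.2 356.9] len 149.0 ang 1.573
10 side 183 [319.9 250.7] [450.9  96. ] [532.  112.5] [385.6  82.6] len 149.0 ang -2.94
10 side 146 [327.  297.9] [408.4 276. ] [408.3 195.8] [408.5 348.5] len 153.0 ang 1.569
11 top 78 [269.4 256.8] [458.7 103.5] [535.  118.7] [386.4  89.1] len 152.0 ang -2.945
11 top 99 [227.6 289.7] [408.7 287.3] [409.5 208. ] [408.  356.9] len 149.0 ang 1.581
11 side 174 [320.1 250.6] [450.6  95.6] [532.  112.1] [385.6  82.4] len 149.0 ang -2.941
11 side 144 [327. 298.] [408.4 276.5] [408.4 195.8] [408.3 348.5] len 153.0 ang 1.571
```

apply_moves:
  increments:
    - [-0.45,-0.32,0,0,0,0]
    - [-0.45,-0.32,0,0,0,0]
    - [0,0,0.825,0,0,0]
    - [0,0,0.825,0,0,0]
    - [0,0,0.825,0,0,0]
    - [0,0,0.825,0,0,0]
    - [0,0,0,0,0,0]
    - [0,0,0,0,0,0]

```text
t: 62.4
tool_pos: [492.4, 221.6, 78.4]
tcp_rot: [-3.141, -0.0, 0.001]
force: [0.6, 0.5, -0.2]
finger_gap: 85.3
gripper_force: 0.0
```

apply_moves:
  increments:
    - [0,0,0,0,0,0]
    - [0,0,0,0,0,0]
    - [0,0,0,0,0,0]
    - [0,0,0,0,0,0]
    - [0,0,0,0,0,0]
    - [0,0,0,0,0,0]
    - [0,0,0,0,0,0]
    - [0,0,0,0,0,0]
  fingers: 1
  newtons: 80

```text
t: 63.4
tool_pos: [492.7, 221.2, 78.9]
tcp_rot: [-3.141, -0.001, -0.0]
force: [-3.0, -1.5, 9.3]
finger_gap: 8.5
gripper_force: 78.4
```

```bash
python3 st.py
python3 - <<'E'
from h import *
for n in('top','side'): save(ctrl.camera(n),n+'15')
E
python3 orange.py 15
```

```text
63.4 [492.7 221.2  78.9] [-3.141e+00 -1.000e-03 -0.000e+00] [-3.  -1.5  9.3] 8.5 78.4 q [-0.55  0.72  0.12  1.96 -0.17  0.46 -1.88]
15 top 84 [269.1 256.4] [460.7 103.9] [535.1 118.3] [386.3  89.5] len 152.0 ang -2.95
15 top 110 [227.1 296. ] [388.5 297.2] [388.5 221.5] [388.4 371.8] len 150.0 ang 1.571
15 side 143 [326.2 250.8] [434.  93.] [486.1 105.4] [385.7  81.5] len 103.0 ang -2.908
15 side 153 [334.4 303.3] [388.4 291.1] [388.6 211.5] [388.2 363.8] len 152.0 ang 1.573
```

apply_moves:
  increments:
    - [0,0,-0.4,0,0,0]
    - [0,0,-0.9,0,0,0]
    - [0,0,-0.9,0,0,0]
    - [0,0,-0.9,0,0,0]
    - [0,0,-0.9,0,0,0]
    - [0,0,-0.8,0,0,0]
    - [0,0,0,0,0,0]

```text
t: 64.38
tool_pos: [493.2, 221.1, 199.0]
tcp_rot: [-3.141, -0.002, 0.001]
force: [0.6, -0.3, -2.4]
finger_gap: 8.8
gripper_force: 78.1
```

apply_moves:
  increments:
    - [0.265,0.93,0,0,0,0]
    - [0.265,0.93,0,0,0,0]
    - [0.265,0.93,0,0,0,0]
    - [0.265,0.93,0,0,0,0]
    - [0.265,0.93,0,0,0,0]
    - [0.265,0.93,0,0,0,0]
    - [0.265,0.93,0,0,0,0]
    - [0.265,0.93,0,0,0,0]
    - [0.265,0.93,0,0,0,0]
    - [0,0,0,0,0,0]

```text
t: 65.62
tool_pos: [551.8, 9.1, 196.7]
tcp_rot: [3.14, 0.002, -0.003]
force: [-0.1, -0.3, -1.6]
finger_gap: 8.4
gripper_force: 78.5
```

apply_moves:
  increments:
    - [0,0,0,0,0,-0.98]
    - [0,0,0,0,0,-0.98]
    - [0,0,0,0,0,-0.98]
    - [0,0,0,0,0,-0.98]
    - [0,0,0,0,0,-0.98]
    - [0,0,0,0,0,-0.98]
    - [0,0,0,0,0,-0.98]
    - [0,0,0,0,0,-0.98]
    - [0,0,0,0,0,-0.98]
    - [0,0,0,0,0,-0.98]
    - [0,0,0,0,0,-0.98]
    - [0,0,0,0,0,-0.98]

```text
t: 67.12
tool_pos: [551.5, 13.2, 197.1]
tcp_rot: [-3.14, -0.001, 1.771]
force: [-0.2, -0.5, -2.3]
finger_gap: 8.5
gripper_force: 78.4
```

apply_moves:
  increments:
    - [0,0,0,0,0,0]
    - [0,0,0,0,0,0]
    - [0,0,0,0,0,0]

```text
t: 67.5
tool_pos: [552.1, 12.1, 197.7]
tcp_rot: [-3.141, -0.0, 1.764]
force: [0.1, -0.5, -2.3]
finger_gap: 8.8
gripper_force: 78.4
```

```bash
python3 st.py
python3 - <<'E'
from h import *
for n in('top','side'):
    p=ctrl.camera(n);save(p,n+'16'); find(p,'tray_top_end',218); find(p,'tray_low_end',91); find(p,'beaker_red',50)
E
python3 orange.py 16
```

```text
67.5 [552.1  12.1 197.7] [-3.141 -0.     1.764] [ 0.1 -0.5 -2.3] 8.8 78.4 q [ 0.16  0.57 -0.35  1.84  0.26  0.78 -0.14]
tray_top_end 0.85 [295. 230.] [450.   6. 218.]
tray_low_end 0.91 [285. 260.] [420.  58.  91.]
tray_low_end 0.22 [294. 182.] [ 710. -122.   91.]
tray_top_end 0.72 [319. 211.] [456.  99. 218.]
tray_low_end 0.63 [313. 257.] [463. 134.  91.]
beaker_red 0.61 [314. 245.] [475.  30.  50.]
16 top 81 [317.2 209.5] [ 559.9 -148.5] [ 643.6 -132.7] [ 481.5 -163.3] len 165.0 ang -2.955
16 top 67 [269.8 257.4] [455.8 103.2] [529.3 118. ] [386.4  89.3] len 146.0 ang -2.943
16 side 136 [319.3 250.8] [452.5  96.5] [518.4 110.4] [385.6  82.3] len 136.0 ang -2.933
```

Run:
```python
from h import *
import pickle
P=pickle.load(open('P.pkl','rb'))
for z in (202,205,208): print(z,at(P['top'],(317.2,209.5),z))
```

```text
202 [ 499.5772869  -106.67326872  202.        ]
205 [ 498.03857978 -105.61171034  205.        ]
208 [ 496.49987266 -104.55015197  208.        ]
```

```bash
cat > pc.py <<'E'
from h import *
import pickle
P=pickle.load(open('P.pkl','rb'))
def cen(n,q,up=0,inner=False):
    c,s=np.cos(q[2]),np.sin(q[2]); M=np.zeros((1680,2240),np.uint8)
    polys=[[(-72.5,105,91),(72.5,105,91),(72.5,102.5,91),(-72.5,102.5,91)]]
    y=102.5 if inner else 105
    polys+=[[(-72.5,y,91),(72.5,y,91),(72.5,y,77),(-72.5,y,77)]]
    for p in polys:
        u=np.array([proj(P[n],[q[0]+c*a-s*b,q[1]+s*a+c*b,z+up]) for a,b,z in p]); cv2.fillConvexPoly(M,((u+.5)*64).round().astype(np.int32),255,shift=4)
    y,x=np.nonzero(M); return np.array([x.mean(),y.mean()])/4-.5, len(x)/16
def solve(n,q,meas,up=0,inner=False):
    J=np.array([cen(n,np.add(q,d),up,inner)[0]-cen(n,q,up,inner)[0] for d in((10,0,0),(0,10,0))]).T/10
    c,a=cen(n,q,up,inner); return np.array(q[:2])+np.linalg.solve(J,np.array(meas)-c),round(a)
if __name__=='__main__':
    print('grey10 top',solve('top',(513,279.75,1.571),(228.7,289.3)),'side',solve('side',(513,279.75,1.571),(327,297.9)))
    print('grey14 top',solve('top',(493,295.5,1.571),(227.1,296.0)),'side',solve('side',(493,295.5,1.571),(334.4,303.3)))
    print('blue top',solve('top',(478.5,-2.6,.192),(269.2,256.6)),'side',solve('side',(478.5,-2.6,.192),(320.0,250.65)))
    print('grey16 top',solve('top',(478.5,-2.6,.192+np.pi),(317.2,209.5),118.6,True))
E
python3 pc.py
```

```text
grey10 top (array([512.16233422, 282.22096067]), 106) side (array([512.15769416, 275.88802733]), 77)
grey14 top (array([492.07030097, 296.16078801]), 105) side (array([492.18081773, 291.5603969 ]), 75)
blue top (array([481.28433241,   2.28919862]), 73) side (array([468.91785561,  -6.24636498]), 264)
grey16 top (array([480.46097296,  -4.26958196]), 94)
```

apply_moves:
  increments:
    - [0.14,0,0.5,0,0,0]
    - [0,0,0.4,0,0,0]
    - [0,0,0.16,0,0,0]
    - [0,0,0.12,0,0,0]
    - [0,0,0.08,0,0,0]
    - [0,0,0,0,0,0]
    - [0,0,0,0,0,0]

```text
t: 68.78
tool_pos: [551.7, 15.2, 166.5]
tcp_rot: [3.141, 0.0, 1.764]
force: [0.2, 1.0, -1.3]
finger_gap: 8.4
gripper_force: 78.4
```

```bash
python3 st.py; python3 -c "from h import *;print(ctrl.observe()['moment'])"
```

```text
68.78 [551.7  15.2 166.5] [3.141 0.    1.764] [ 0.2  1.  -1.3] 8.4 78.4 q [ 0.14  0.61 -0.33  1.87  0.29  0.71 -0.16]
[ 0.07031095 -0.16157286 -0.01206382]
```

apply_moves:
  increments:
    - [0,0,0.08,0,0,0]
    - [0,0,0.08,0,0,0]
    - [0,0,0.08,0,0,0]
    - [0,0,0.06,0,0,0]
    - [0,0,0,0,0,0]

```text
t: 69.4
tool_pos: [551.5, 15.2, 158.7]
tcp_rot: [-3.141, -0.0, 1.765]
force: [0.5, -0.7, -2.5]
finger_gap: 8.9
gripper_force: 78.3
```

```bash
python3 st.py; python3 -c "from h import *;print(ctrl.observe()['moment'])"
```

```text
69.4 [551.5  15.2 158.7] [-3.141 -0.     1.765] [ 0.5 -0.7 -2.5] 8.9 78.3 q [ 0.14  0.62 -0.33  1.87  0.29  0.7  -0.17]
[-0.0124719  -0.11473889  0.02968419]
```

Still free inside the collar (underside ≈ 80 mm). Set down the last millimetres.

apply_moves:
  increments:
    - [0,0,0.05,0,0,0]
    - [0,0,0.04,0,0,0]
    - [0,0,0.03,0,0,0]
    - [0,0,0,0,0,0]

```text
t: 69.9
tool_pos: [552.4, 15.4, 156.8]
tcp_rot: [3.14, 0.0, 1.764]
force: [2.2, 0.0, 7.3]
finger_gap: 8.5
gripper_force: 80.3
```

```bash
python3 st.py; python3 -c "from h import *;print(ctrl.observe()['moment'])"
```

```text
69.9 [552.4  15.4 156.8] [3.14  0.    1.764] [2.2 0.  7.3] 8.5 80.3 q [ 0.13  0.62 -0.32  1.87  0.3   0.69 -0.17]
[-0.10100635  0.47165048 -0.01342771]
```

apply_moves:
  increments:
    - [0,0,0,0,0,0]
    - [0,0,0,0,0,0]
    - [0,0,0,0,0,0]
    - [0,0,0,0,0,0]
    - [0,0,0,0,0,0]
    - [0,0,0,0,0,0]
    - [0,0,-0.5,0,0,0]
    - [0,0,-0.8,0,0,0]
    - [0,0,-0.9,0,0,0]
    - [0,0,-0.9,0,0,0]
    - [0,0,-0.9,0,0,0]
    - [0,0,0,0,0,0]
  fingers: -1

```text
t: 71.4
tool_pos: [552.8, 15.5, 258.2]
tcp_rot: [3.137, 0.001, 1.764]
force: [-0.8, 0.9, -0.9]
finger_gap: 85.8
gripper_force: 0.0
```

apply_moves:
  increments:
    - [0.8,0.3,-0.5,0,0,0]
    - [0.8,0.3,-0.5,0,0,0]
    - [0.8,0.3,0,0,0,0]
    - [0.8,0.3,0,0,0,0]
    - [0.8,0.3,0,0,0,0]
    - [0.8,0.3,0,0,0,0]
    - [0.8,0.3,0,0,0,0]
    - [0.8,0.3,0,0,0,0]
    - [0.8,0.3,0,0,0,0]
    - [0.8,0.3,0,0,0,0]
    - [0,0,0,0,0,0]
    - [0,0,0,0,0,0]

```text
t: 72.9
tool_pos: [586.7, 225.0, 280.6]
tcp_rot: [-3.141, 0.001, 1.764]
force: [-0.5, 0.4, -0.6]
finger_gap: 85.4
gripper_force: 0.0
```

```bash
python3 st.py
python3 - <<'E'
from h import *
for n in('top','side'):
    p=ctrl.camera(n);save(p,n+'17'); find(p,'tray_top_end',168); find(p,'tray_low_end',91); find(p,'brush_grip',175); find(p,'tray_top',168)
E
python3 orange.py 17
python3 - <<'E'
from pc import *
from orange import comps
for n in('top','side'):
    for c,a,e0,e1 in comps(cv2.imread(f'pics/{n}17.png')):
        if 240<c[0]<360 and 150<c[1]<280:
            print(n,c.round(1),a,(e0.round(1),e1.round(1)),'as grey',solve(n,(478.5,-1,.192+np.pi),c,77,True),'as blue',solve(n,(478.5,-2,.192),c))
E
```

```text
72.9 [586.7 225.  280.6] [-3.141e+00  1.000e-03  1.764e+00] [-0.5  0.4 -0.6] 85.4 0.0 q [-0.18  0.58 -0.38  1.53  0.24  1.07 -0.43]
tray_top_end 0.9 [290. 233.] [473.  15. 168.]
tray_top_end 0.48 [294. 264.] [360.  56. 168.]
tray_low_end 0.65 [293. 264.] [393.  42.  91.]
brush_grip 0.71 [292. 197.] [602. -57. 175.]
tray_top 0.68 [388. 199.] [ 441. -375.  168.]
tray_top 0.66 [290. 233.] [474.  12. 168.]
tray_top_end 0.91 [318. 219.] [463.  66. 168.]
tray_low_end 0.92 [315. 258.] [458. 137.  91.]
tray_low_end 0.44 [258. 213.] [658. -39.  91.]
brush_grip 0.66 [258. 210.] [629.  63. 175.]
tray_top 0.84 [312. 218.] [479.  62. 168.]
tray_top 0.54 [232. 280.] [625. 347. 168.]
17 top 68 [269.8 257.4] [455.9 103.2] [529.3 117.9] [386.4  89.3] len 146.0 ang -2.944
17 side 147 [320.9 250.6] [448.4  94.8] [513.  109.5] [385.8  80.5] len 130.0 ang -2.917
top [269.8 257.4] 68 (array([257.8, 242.7]), array([281.6, 271.9])) as grey (array([397.03524453, 232.83323252]), 87) as blue (array([476.86002566,   1.52151383]), 68)
side [313.2 186.9] 229 (array([288.7, 186.9]), array([337.3, 186.9])) as grey (array([481.44667816,  -3.53552253]), 231) as blue (array([ 527.57729412, -277.67930725]), 253)
side [320.9 250.6] 147 (array([296.7, 251.1]), array([344.3, 250. ])) as grey (array([417.76726716, 344.92188374]), 231) as blue (array([469.25735798,  -7.0251759 ]), 253)
```

Run:
```python
from h import *
import pickle
P=pickle.load(open('P.pkl','rb'))
for n,(x0,x1,y0,y1) in {'top':(272,320,150,220),'side':(236,276,150,240)}.items():
    im=cv2.imread(f'pics/{n}17.png'); a=np.asarray(P[n]['pixels'])
    hb=lambda i:cv2.inRange(cv2.cvtColor(i[y0:y1,x0:x1],cv2.COLOR_BGR2HSV),(100,120,40),(125,255,255))
    for i in (a,im):
        p=np.argwhere(hb(i)>0); print(n,len(p),p.mean(0)+[y0,x0],p.min(0)+[y0,x0],p.max(0)+[y0,x0])
    d=np.abs(im.astype(int)-a).max(2)[y0:y1,x0:x1]>40
    for y in range(0,y1-y0,5): print(y0+y,''.join('#' if d[y:y+5,x:x+4].mean()>.3 else '.' for x in range(0,x1-x0,4)))
```

```text
top 90 [178.77777778 292.7       ] [168 272] [188 297]
top 7 [186.71428571 292.71428571] [185 292] [188 294]
150 ############
155 ############
160 ############
165 ############
170 ############
175 ....########
180 .....#######
185 .....#######
190 ......######
195 .......#####
200 .......#####
205 .....#######
210 ...####..###
215 .###......##
side 139 [177.71942446 257.25179856] [164 254] [191 262]<stdin>:8: RuntimeWarning: Mean of empty slice.
  ret = um.true_divide(
Traceback (most recent call last):
ValueError: zero-size array to reduction operation minimum which has no identity
```

apply_moves:
  increments:
    - [0.89,-0.7,0,0,0,0]
    - [0.89,-0.7,0,0,0,0]
    - [0.89,-0.7,0,0,0,0]
    - [0.89,-0.7,0,0,0,0]
    - [0.89,-0.7,0,0,0,0]
    - [0.89,-0.7,0,0,0,0]
    - [0.89,-0.7,0,0,0,0]
    - [0,0,0,0,0,0]
    - [0,0,0,0,0,0]
    - [0,0,0,0,0,0]

```text
t: 74.65
tool_pos: [437.5, 354.1, 280.7]
tcp_rot: [3.141, 0.001, 1.762]
force: [-0.4, 1.0, -1.0]
finger_gap: 85.3
gripper_force: 0.0
```

Run:
```python
from h import *
import pickle
P=pickle.load(open('P.pkl','rb'))
for n,(x0,x1,y0,y1) in {'top':(272,320,150,220),'side':(236,276,150,240)}.items():
    p=ctrl.camera(n); save(p,n+'18'); im=np.asarray(p['pixels']); a=np.asarray(P[n]['pixels'])
    hb=lambda i:cv2.inRange(cv2.cvtColor(i[y0:y1,x0:x1].copy(),cv2.COLOR_BGR2HSV),(100,120,40),(125,255,255))
    for i in (a,im):
        q=np.argwhere(hb(i)>0); print(n,len(q),(q.mean(0)+[y0,x0]).round(1) if len(q) else '')
    d=np.abs(im.astype(int)-a).max(2)[y0:y1,x0:x1]>40
    for y in range(0,y1-y0,5): print(y0+y,''.join('#' if d[y:y+5,x:x+4].mean()>.3 else '.' for x in range(0,x1-x0,4)))
from pc import *
from orange import comps
for n in('top','side'):
    for c,a,e0,e1 in comps(cv2.imread(f'pics/{n}18.png')):
        if 240<c[0]<360 and 150<c[1]<280:
            print(n,c.round(1),a,(e0.round(1),e1.round(1)),'as grey',solve(n,(478.5,-1,.192+np.pi),c,77,True),'as blue',solve(n,(478.5,-2,.192),c))
def ends(n,q,up):
    c,s=np.cos(q[2]),np.sin(q[2]); return [proj(P[n],[q[0]+c*a-s*105,q[1]+s*a+c*105,91+up]).round(1) for a in(72.5,-72.5)]
print('blue pred',ends('side',(478.5,-1,.192),0),'grey pred',ends('side',(478.5,-1,.192+np.pi),77))
```

```text
top 90 [178.8 292.7]
top 0 
150 .....#######
155 ....########
160 ############
165 #########.##
170 ############
175 ############
180 ############
185 ############
190 ############
195 ############
200 ############
205 ############
210 ############
215 .###......##
side 139 [177.7 257.3]
side 135 [178.3 257.7]
150 ..........
155 ..........
160 ..........
165 ..........
170 ..........
175 ..........
180 ..........
185 ..........
190 ..........
195 ..........
200 ..........
205 ..........
210 ..........
215 ..........
220 ..........
225 ..........
230 ..........
235 ..........
top [269.8 257.4] 68 (array([257.8, 242.7]), array([281.6, 271.9])) as grey (array([397.03524453, 232.83323252]), 87) as blue (array([476.86002566,   1.52151383]), 68)
side [314.9 250.7] 118 (array([331.3, 250.5]), array([294.7, 251. ])) as grey (array([436.34447924, 349.65942831]), 231) as blue (array([483.90371091,  -3.09449989]), 253)
blue pred [array([290.3, 249.8]), array([343.6, 249.7])] grey pred [array([338.7, 185.1]), array([289.8, 185.3])]
```

```bash
python3 -c "
from plant import ctrl
print(ctrl.job_done())"
```

```text
the job is handed in; nothing more can be done
None
```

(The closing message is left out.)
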